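# Lid and press shut the jigsaw sorting tray

### The job

First swing the toggle clamp's arm over centre and down onto the end block of the jigsaw sorting tray, before any lid is pressed home. Then lay each lid that is on the table into the well holding pieces of its own colour, and press every lid, including the yellow one that is already resting in place, fully home, flat against the rim, with the clamp still closed. When all the lids are home, swing the clamp back over centre so that it rests open, and leave the mug, jar and bowl where they stand.

Things in the scene. Friction and masses are not known exactly. Their poses are not given: they have to be found in the camera images.
- tray: loose pine sorting tray, 0.9 kg, in a low fence on a dark board with 1.5 mm play. 242 mm (x) by 251 mm (y), 45 mm high; origin: centre of its underside, 12 mm above the table. Its -y end, 85 mm long, is a solid block, top level with the rim; then 6 wells 62 x 62 mm, 14 mm walls, each with jigsaw pieces of one colour and a dot of it on the rim; the black one has no lid and stays open.
- clamp (a joint): angle of the toggle clamp's steel arm, rad: 0 = level, its rubber foot on the tray's end block (closed); 1.57 = upright, dead centre; 1.95 = stop, leaning back away from the tray (open, as at the start). Its weight carries it down on either side of upright; no catch; under 4 N at the bar turns it.
- clamp_bar (a point): grip point on the axis of the clamp's red round cross-bar: 14 mm diameter, parallel to the hinge, standing out to one side (-x) of the arm's free end; about 50 mm of it is clear, this point 35 mm from the arm's centre line. Site x runs along the bar. Closed, the bar's axis is 30 mm above the block; open, about 170 mm above the table.
- clamp_hinge (a point): point on the clamp's hinge axis, fixed, 87 mm above the table, 30 mm beyond the tray's -y end. Its x is the hinge axis, its y points level towards the tray. At joint value q clamp_bar lies 90 mm from it, at 90 mm x (cos q along this y + sin q up).
- lid_red: square red press-in lid, 60 g, z up. Origin: centre of its underside. Plug 58 x 58 mm, 12 mm deep (lowest 3 mm: 55 x 55), red plate 70 x 70 mm at z = 12 to 18 mm, wooden knob 16 mm (lid x) by 26 mm (lid y) at z = 18 to 46 mm. May be absent. Starts plug down on the table.
- lid_blue: square blue press-in lid, 60 g, z up. Origin: centre of its underside. Plug 58 x 58 mm, 12 mm deep (lowest 3 mm: 55 x 55), blue plate 70 x 70 mm at z = 12 to 18 mm, wooden knob 16 mm (lid x) by 26 mm (lid y) at z = 18 to 46 mm. May be absent. Starts plug down on the table.
- lid_green: square green press-in lid, 60 g, z up. Origin: centre of its underside. Plug 58 x 58 mm, 12 mm deep (lowest 3 mm: 55 x 55), green plate 70 x 70 mm at z = 12 to 18 mm, wooden knob 16 mm (lid x) by 26 mm (lid y) at z = 18 to 46 mm. May be absent. Starts plug down on the table.
- lid_white: square white press-in lid, 60 g, z up. Origin: centre of its underside. Plug 58 x 58 mm, 12 mm deep (lowest 3 mm: 55 x 55), white plate 70 x 70 mm at z = 12 to 18 mm, wooden knob 16 mm (lid x) by 26 mm (lid y) at z = 18 to 46 mm. May be absent. Starts plug down on the table.
- lid_yellow: square yellow press-in lid, 60 g, z up. Origin: centre of its underside. Plug 58 x 58 mm, 12 mm deep (lowest 3 mm: 55 x 55), yellow plate 70 x 70 mm at z = 12 to 18 mm, wooden knob 16 mm (lid x) by 26 mm (lid y) at z = 18 to 46 mm. Always present; starts resting in its own well, proud, not pressed home.
- well_red (a point): centre of the red well's mouth, at rim height; tray x, y: -76, 4.5 mm; axes as the tray's. Lid fits at any quarter turn, 2 mm play each side. Laid in, it stops on a stiff cork collar with its origin 4.5 to 6 mm below this point and the plate proud of the rim; about 10 N down (15 is ample) drives the collar down for good, until the plate meets the rim: origin 12 mm below.
- well_blue (a point): centre of the blue well's mouth, at rim height; tray x, y: 0, 4.5 mm; axes as the tray's. Lid fits at any quarter turn, 2 mm play each side. Laid in, it stops on a stiff cork collar with its origin 4.5 to 6 mm below this point and the plate proud of the rim; about 10 N down (15 is ample) drives the collar down for good, until the plate meets the rim: origin 12 mm below.
- well_green (a point): centre of the green well's mouth, at rim height; tray x, y: -76, 80.5 mm; axes as the tray's. Lid fits at any quarter turn, 2 mm play each side. Laid in, it stops on a stiff cork collar with its origin 4.5 to 6 mm below this point and the plate proud of the rim; about 10 N down (15 is ample) drives the collar down for good, until the plate meets the rim: origin 12 mm below.
- well_white (a point): centre of the white well's mouth, at rim height; tray x, y: 76, 4.5 mm; axes as the tray's. Lid fits at any quarter turn, 2 mm play each side. Laid in, it stops on a stiff cork collar with its origin 4.5 to 6 mm below this point and the plate proud of the rim; about 10 N down (15 is ample) drives the collar down for good, until the plate meets the rim: origin 12 mm below.
- well_yellow (a point): centre of the yellow well's mouth, at rim height; tray x, y: 76, 80.5 mm; axes as the tray's. Lid fits at any quarter turn, 2 mm play each side. Laid in, it stops on a stiff cork collar with its origin 4.5 to 6 mm below this point and the plate proud of the rim; about 10 N down (15 is ample) drives the collar down for good, until the plate meets the rim: origin 12 mm below.
- mug: blue mug, 80 mm wide, 95 mm high, origin under its centre; a bystander
- jar: amber jar, 72 mm wide, 100 mm high, origin under its centre; a bystander
- bowl: wooden bowl, 120 mm wide, 45 mm high, origin under its centre; a bystander
There are look-alikes about, which are no part of the job. What is shaped like the lid_red but pink is not meant.

How it is judged:
By the outcome, as a careful person would: the job done as asked, in the order asked, and still so for the second after the job is handed in, with the robot touching nothing.
Of lid_red, lid_blue, lid_green, lid_white only 3 to 4 are there at a start; the rules pass over those that are not, and their reading is None.
At some moment in a run one of lid_red, lid_blue, lid_green, lid_white may be knocked a few centimetres aside while the robot is not near it.
Once in a run the grip may slacken for a moment while it holds something.
It also fails if it takes over 208 s, if anything falls off the work surface, if the arm or the gripper's body presses on something with over 40 N, if the wrist force passes 120 N, or if a joint passes its speed limit or range.

### The arm

A 7-joint arm with a two-finger parallel gripper is mounted at the origin on the work surface. World frame = base frame: x ahead of the robot, y to its left, z up, the work surface at z = 0. Lengths are in m, angles in rad, forces in N, time in s.
With the tool pointing down it reaches from about 0.35 to 0.9 m from the base axis. Payload 8.1 kg.
Tool frame: the origin (TCP) lies at the centre of the arm's flange, where the gripper is bolted on; the fingertips stand 178 mm ahead of it and the grasp point (between the pads) lies 159 mm ahead of it; z points along the fingers, y is the direction in which the jaws open and shut (so a half turn about z gives the same grasp; the last joint's range is limited). The gripper opens to 92 mm and grips with 3 to 60 N. Pads are 19 mm wide; open, the fingers measure 130 mm over their backs; the gripper's body (75 mm by 190 mm) begins 47 mm behind the grasp point.
Start: joints at [1.156, 0.434, 0.025, 1.573, -0.012, 1.134, -0.075], TCP at [0.192, -0.595, 0.405] pointing down, gripper open.
Joint ranges: [-2.62, 2.62], [-0.44, 2.09], [-1.27, 1.32], [0.08, 2.57], [-1.32, 4.46], [0.12, 2], [-2.74, 2.74]. Speed limits (rad/s): [2.22, 2.22, 3.01, 3.01, 3.14, 3.14, 3.14].

### API

Orientations are given as a rotation vector (axis times angle).
In Python, from cell import arm gives the robot as it stands. The module is installed in compiled form; this text tells all that it offers.
- The arm moves only by the tool move_arm, never from a script. Its argument "steps" is a list of rows, each a list of 4 numbers: the shift along the tool's x, y, z in mm, then the turn about the tool's z in rad. In form: [[x, y, z, twist], ...]. A call has 1 to 20 rows; each row is the pose to reach, as a shift and turn from the pose commanded when the call began, along the tool's axes at that moment; what a row does not reach only later rows make up. A row lasts 1/8 s, in which the tool goes at most 62.5 mm and 10.7 degrees, less where a joint would pass 70% of its speed; a pose out of reach is approached as far as the arm can. A call with a gripper value outside its range is refused whole. "grip" is the finger opening in mm, from 0 to 91.8, set as the call begins (left out, the last holds). The fingers move at their own pace and stop on an object; "grip_force" is the grip in N (left out, the last holds). Time passes only in rows, so rows that repeat a pose let the fingers close. It gives the time, the measured TCP pose, the force and the opening at its end, in the units of the state.
- arm.observe(): the state, without advancing time (a new reading comes with each control period).
- arm.get_image(name): name is "side" or "top" or "wrist"; returns the picture (480x640x3 uint8, red, green, blue); there is no depth.
- arm.camera_info(name): a dict with "mtx" (3x3 intrinsics, pixels), "pose" (4x4, takes a point from camera to world coordinates); the wrist camera has in their place "T_tool_cam" (4x4, takes a point from camera to tool coordinates, whose origin is the TCP and whose axes are the flange's). Camera axes: x right, y down, z forward; pixel columns grow to the right and rows downward; lengths in m; the calibration is good to about 2 mm. A picture is of the moment at which its call begins: read the wrist's pose just before it. camera_info takes no time and is no camera call.
- arm.sign_off(): hands the job in, once; it reports no verdict.
The state is a dict: "clock": time; "joints": joint angles; "dq": joint speeds; "joint_efforts": joint torques, N m; "position": TCP position; "ee_rot": TCP orientation; "force": force on the tool from outside, world axes, zero at the start; "ft_torque": the same for the moment, N m; "width": opening from 0.0 (shut) to 1.0 (fully open).
Only numpy, scipy, OpenCV 4.12 (cv2) and the standard library are available. Lean on these libraries where they do the work, as an engineer would, in place of code of your own. Each camera call takes 0.05 s, during which the arm holds its last target.

## Working session

There is one attempt and no reset: what is moved stays moved. The work goes in short steps, Python scripts to look and compute and a tool call to move; the robot and the scene stay as the last step left them, time stands still between calls to the robot, and variables do not carry over. Pictures are saved under pics/ and viewed, and the job is handed in when it is done.

Besides the shell and the picture viewer there is one more tool, called as a command line: name --pt "numbers of a row" for each row, then --argument value for the rest. move_arm: Moves the arm, as the interface text tells. Its arguments: {"type":"object","properties":{"steps":{"type":"array"},"grip":{"type":"number"},"grip_force":{"type":"number"}},"required":["steps"]}

```bash
mkdir -p pics
cat > h.py <<'E'
import numpy as np, cv2
from cell import arm
from scipy.spatial.transform import Rotation as R
def save(name,fn,crop=None,scale=1):
    im=arm.get_image(name)[:,:,::-1].copy()
    cv2.imwrite('pics/raw_'+fn,im)
    if crop: 
        x0,y0,x1,y1=crop; im=cv2.resize(im[y0:y1,x0:x1],None,fx=scale,fy=scale,interpolation=cv2.INTER_CUBIC)
    cv2.imwrite('pics/'+fn,im)
def campose(name,st=None):
    ci=arm.camera_info(name)
    if name!='wrist': return np.array(ci['mtx']),np.array(ci['pose'])
    st=st or arm.observe()
    T=np.eye(4);T[:3,:3]=R.from_rotvec(st['ee_rot']).as_matrix();T[:3,3]=st['position']
    return np.array(ci['mtx']),T@np.array(ci['T_tool_cam'])
def pix2w(name,u,v,z,st=None):
    K,P=campose(name,st)
    d=P[:3,:3]@np.linalg.solve(K,[u,v,1.]);o=P[:3,3]
    return o+d*(z-o[2])/d[2]
def w2pix(name,p,st=None):
    K,P=campose(name,st)
    c=P[:3,:3].T@(np.array(p)-P[:3,3]);q=K@c
    return q[:2]/q[2]
E
python3 - <<'E'
from h import *
s=arm.observe();print(s)
save('top','top0.png');save('side','side0.png');save('wrist','wrist0.png')
for n in('top','side','wrist'):print(arm.camera_info(n))
E
```

```text
{'clock': 0.0, 'joints': array([ 1.156414  ,  0.43522207,  0.02499412,  1.57406892, -0.01163022,
        1.13399656, -0.07512389]), 'dq': array([-2.34786523e-03,  1.55912676e-04, -9.35720538e-05, -9.52712709e-04,
        3.38514132e-04,  9.09126472e-04, -1.50992847e-04]), 'joint_efforts': array([ 4.24939817e-04, -6.67833567e+01,  9.85361226e-01, -3.14451563e+01,
       -6.04505930e-02,  4.31772578e-02,  1.16458127e-04]), 'position': array([ 0.19161938, -0.59466775,  0.40395645]), 'ee_rot': array([-3.10203823e+00, -4.87336851e-01,  5.66542560e-04]), 'force': array([ 0.0057446 ,  0.60765148, -0.0775879 ]), 'ft_torque': array([0.01224135, 0.00919172, 0.00343736]), 'width': 0.9993488452222706}
{'mtx': array([[601.36987626,   0.        , 323.46314515],
       [  0.        , 601.36987626, 246.20912023],
       [  0.        ,   0.        ,   1.        ]]), 'pose': array([[ 0.01555955, -0.97761393,  0.20983068,  0.2439389 ],
       [-0.99986264, -0.01641109, -0.00231758,  0.09628715],
       [ 0.00570925, -0.20976579, -0.97773499,  1.61962443],
       [ 0.        ,  0.        ,  0.        , 
[... 251 characters left out ...]
    [-0.72790606,  0.40658237, -0.55212638,  0.6489383 ],
       [ 0.02321289, -0.79015454, -0.61246793,  0.70017595],
       [ 0.        ,  0.        ,  0.        ,  1.        ]])}
{'mtx': array([[416.08006803,   0.        , 319.45470623],
       [  0.        , 416.08006803, 245.57175032],
       [  0.        ,   0.        ,   1.        ]]), 'T_tool_cam': array([[-6.60774204e-04, -9.54386909e-01, -2.98571921e-01,
         8.05663591e-02],
       [ 9.99999779e-01, -6.08647958e-04, -2.67568414e-04,
         1.16226897e-03],
       [ 7.36386014e-05, -2.98572031e-01,  9.54387100e-01,
         2.10197055e-02],
       [ 0.00000000e+00,  0.00000000e+00,  0.00000000e+00,
         1.00000000e+00]])}
```

View pics/top0.png

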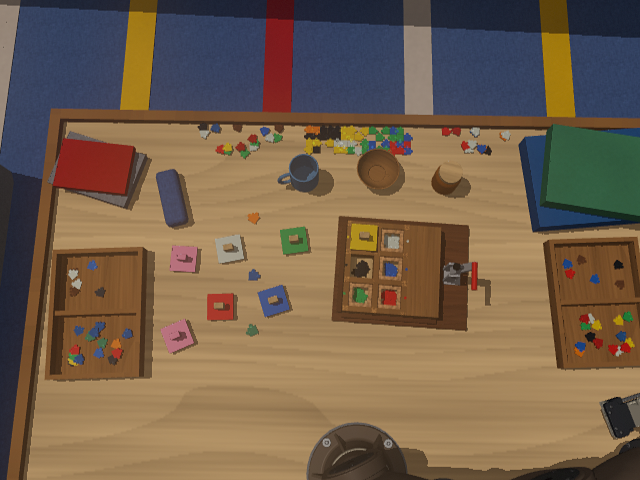

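View pics/side0.png

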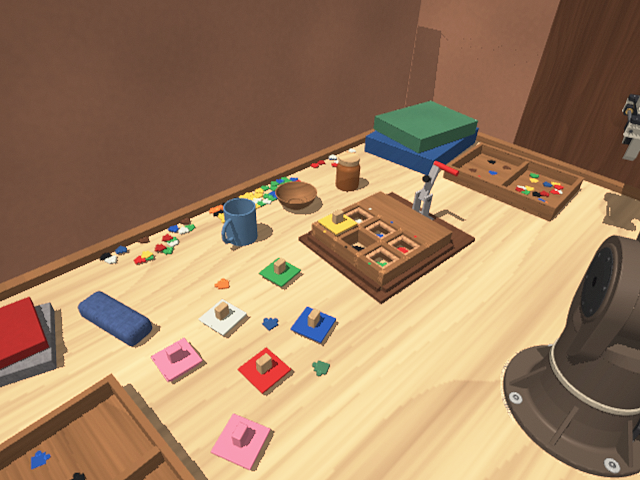

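View pics/wrist0.png

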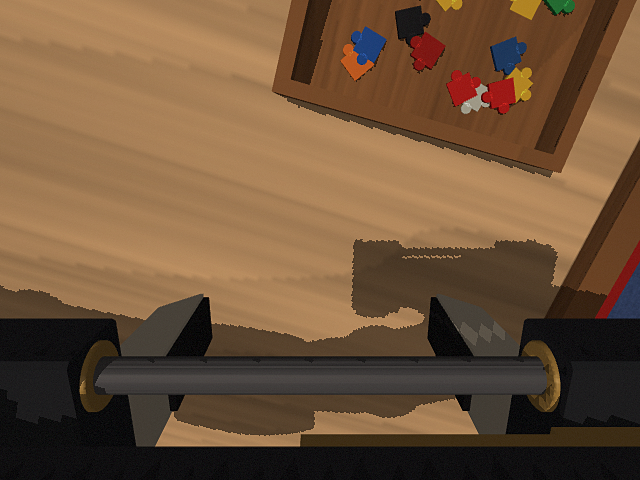

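The top view shows the tray at (340–440, 220–325), with the clamp to its right and its red bar at (474,275). The lids are at: green (294,240), white (229,249), red (221,307), blue (274,301). The two pink ones are decoys. I'll enlarge.

Run:
```python
import cv2
im=cv2.imread('pics/raw_top0.png')
cv2.imwrite('pics/t_a.png',cv2.resize(im[205:340,325:500],None,fx=4.5,fy=4.4,interpolation=cv2.INTER_CUBIC))
cv2.imwrite('pics/t_b.png',cv2.resize(im[215:335,190:320],None,fx=5,fy=5,interpolation=cv2.INTER_CUBIC))
```

```text
(no output)
```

View pics/t_a.png

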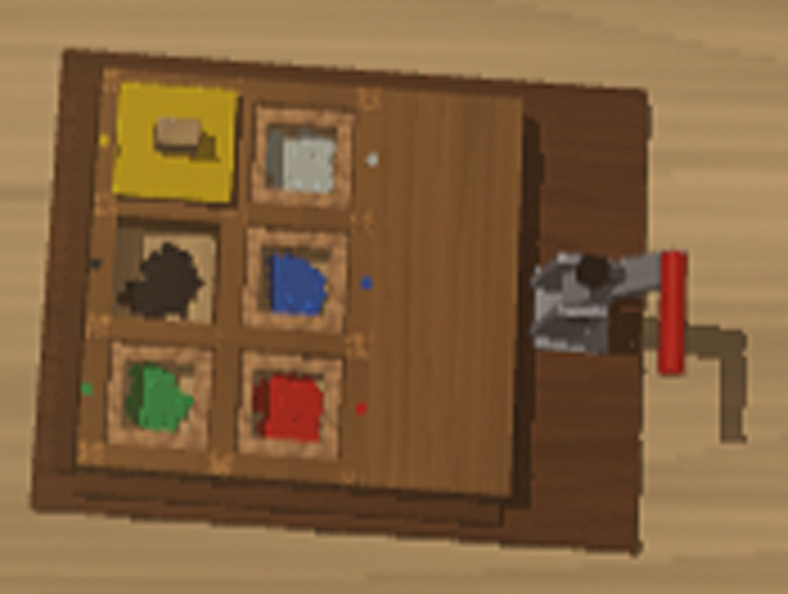

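View pics/t_b.png

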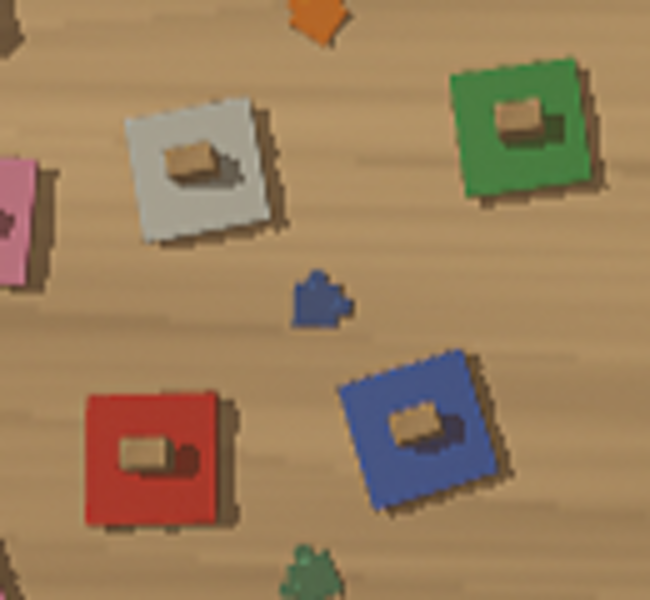

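```bash
cat > m1.py <<'E'
from h import *
A=lambda x,y:(325+x/4.5,205+y/4.4); B=lambda x,y:(190+x/5,215+y/5)
print('tray')
c=[pix2w('top',*A(*p),0.057)[:2] for p in [(103,70),(524,98),(515,497),(77,467)]]
c=np.array(c);print(c.round(4),c.mean(0).round(4))
for i in range(4):
    d=c[(i+1)%4]-c[i];print(np.linalg.norm(d).round(4),np.degrees(np.arctan2(d[1],d[0])).round(2))
L={'white':[(125,120),(249,98),(270,217),(146,242)],'green':[(450,75),(574,58),(593,180),(468,198)],
'red':[(86,396),(217,393),(217,523),(87,523)],'blue':[(338,387),(464,350),(498,472),(380,510)]}
for n,p in L.items():
    q=np.array([pix2w('top',*B(*a),0.018)[:2] for a in p]);d=q[1]-q[0]+q[2]-q[3]
    e=[np.linalg.norm(q[(i+1)%4]-q[i]).round(4) for i in range(4)]
    # top edge goes along -y nominally; angle of -d relative to +y
    print(n,q.mean(0).round(4),e,'ang of long edge rel +y deg',np.degrees(np.arctan2(d[0],-d[1])).round(1))
print('bar',[pix2w('top',*A(*p),0.17)[:2].round(4) for p in [(674,252),(672,374)]])
E
python3 m1.py
```

```text
tray
[[ 0.6498  0.0282]
 [ 0.6365 -0.2226]
 [ 0.394  -0.2112]
 [ 0.4076  0.0415]] [ 0.522  -0.0911]
0.2511 -93.04
0.2427 177.31
0.253 86.92
0.2425 -3.15
white [0.5762 0.3478] [np.float64(0.0684), np.float64(0.0675), np.float64(0.0681), np.float64(0.0691)] ang of long edge rel +y deg 12.0
green [0.6023 0.1724] [np.float64(0.0685), np.float64(0.0692), np.float64(0.0686), np.float64(0.0695)] ang of long edge rel +y deg 9.2
red [0.4183 0.3646] [np.float64(0.07), np.float64(0.0694), np.float64(0.0689), np.float64(0.0678)] ang of long edge rel +y deg 1.6
blue [0.4361 0.2222] [np.float64(0.0701), np.float64(0.0682), np.float64(0.0656), np.float64(0.0699)] ang of long edge rel +y deg 18.2
bar [array([ 0.5209, -0.2792]), array([ 0.4523, -0.2756])]
```

```bash
cat >> h.py <<'E'
TRAY=np.array([0.522,-0.0911]);TYAW=np.radians(-3.04)
def tw(x,y):  # tray mm -> world xy
    c,s=np.cos(TYAW),np.sin(TYAW);return TRAY+np.array([c*x-s*y,s*x+c*y])/1000
def cur():
    s=arm.observe();M=R.from_rotvec(s['ee_rot']).as_matrix();return s,M
def plan(gp,ydeg,M=None,p=None):
    """gp: world grasp point; ydeg: world angle of tool y. prints mm in tool axes + twist"""
    s,M0=cur();M=M0;p=np.array(s['position'])
    d=(np.array(gp)+[0,0,0.159]-p)
    a=np.degrees(np.arctan2(M[1,1],M[0,1]))
    t=-(((ydeg-a)+180)%360-180)
    print('clock',round(s['clock'],2),'tcp',p.round(4),'yang',a.round(2),'tilt',np.degrees(np.arccos(-M[2,2])).round(2),'F',s['force'].round(1),'w',round(s['width']*91.8,1),'q',s['joints'].round(2))
    print('->',(M.T@d*1000).round(1),'twist',np.radians(t).round(4))
E
python3 - <<'E'
from h import *
h=tw(0,-155.5);print('hinge',h)
b=tw(-35,-155.5+90*np.cos(1.95));print('bar',b)
print('pix',w2pix('top',[*b,.1706]),w2pix('top',[*h,.087]))
for n,(x,y) in dict(r=(-76,4.5),b=(0,4.5),g=(-76,80.5),w=(76,4.5),y=(76,80.5)).items(): print(n,tw(x,y),w2pix('top',[*tw(x,y),.057]))
plan([*b,0.235],-93.04)
E
```

```text
hinge [ 0.51375335 -0.24638117]
bar [ 0.47703574 -0.2777944 ]
pix [474.93298444 279.92270026] [454.12924554 270.6909956 ]
r [ 0.4463456  -0.08257582] [389.72384043 297.07050802]
b [ 0.52223865 -0.08660633] [391.03341096 268.46389554]
g [ 0.45037612 -0.00668277] [360.67933185 295.06423153]
w [ 0.5981317  -0.09063685] [392.31694016 240.42613684]
y [ 0.60216222 -0.0147438 ] [363.84866841 238.48340521]
clock 0.15 tcp [ 0.1916 -0.5947  0.4041] yang -72.14 tilt 0.07 F [1.  0.2 0.2] w 91.6 q [ 1.16  0.44  0.03  1.57 -0.01  1.13 -0.08]
-> [ 368.9 -214.1   10.3] twist 0.3647
```

move_arm --pt "15 -9 0 0.02" --pt "50 -29 0 0.06" --pt "95 -55 2 0.11" --pt "140 -81 4 0.15" --pt "185 -107 6 0.19" --pt "230 -133 8 0.23" --pt "275 -159 10 0.27" --pt "315 -183 10 0.31" --pt "345 -200 10 0.34" --pt "362 -210 10 0.36" --pt "369 -214 10 0.365" --pt "369 -214 10 0.365"

```text
clock: 1.65
position: [0.4772, -0.2781, 0.3946]
ee_rot: [3.14, -0.083, -0.001]
force: [-0.2, -0.9, -0.1]
width: 1.0
```

Run:
```python
from h import *
b=tw(-35,-155.5+90*np.cos(1.95))
plan([*b,0.172],-93.04)
s=arm.observe();print(w2pix('wrist',[*b,.1706],s));save('wrist','w1.png')
```

```text
clock 1.65 tcp [ 0.4772 -0.2781  0.3946] yang -93.02 tilt 0.02 F [-0.2 -0.9 -0.1] w 91.8 q [ 0.48  0.33 -0.06  1.76  0.02  1.05 -1.21]
-> [-0.1 -0.3 63.6] twist 0.0004
[316.4718255  277.64193565]
```

View pics/w1.png

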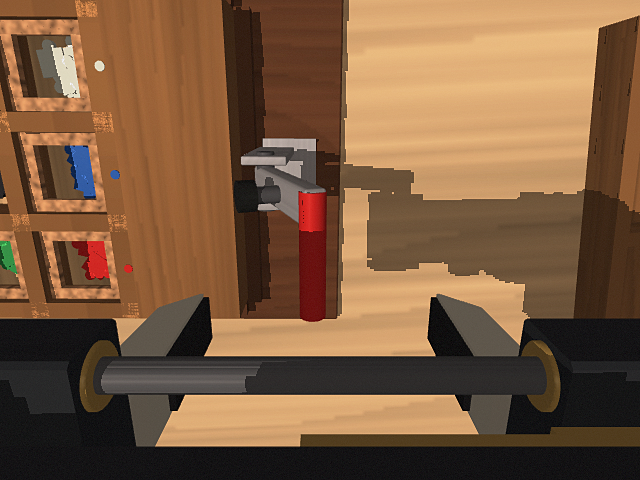

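move_arm --pt "0 -1 20 0" --pt "0 -1 40 0" --pt "0 -1 55 0" --pt "0 -1 63 0" --pt "0 -1 63 0"

```text
clock: 2.33
position: [0.4771, -0.2773, 0.3314]
ee_rot: [-3.14, 0.084, 0.001]
force: [0.1, 0.5, 0.3]
width: 0.997
```

move_arm --pt "0 0 0 0" --pt "0 0 0 0" --pt "0 0 0 0" --pt "0 0 0 0" --pt "0 0 0 0" --pt "0 0 0 0" --pt "0 0 0 0" --pt "0 0 0 0" --grip 4 --grip_force 15

```text
clock: 3.32
position: [0.4774, -0.2763, 0.3316]
ee_rot: [-3.139, 0.083, 0.0]
force: [1.0, 14.7, 3.0]
width: 0.179
```

Run:
```python
from h import *
b=tw(-35,-155.5+90*np.cos(1.95))
plan([*b,0.172],-93.04)
save('wrist','w2.png')
h=tw(0,-155.5)
# arc rows relative to the current commanded pose
for q in np.append(np.arange(1.95,0,-0.13),0): 
    print(round(q,2),(-90*(np.cos(q)-np.cos(1.95))).round(1),(-90*(np.sin(q)-np.sin(1.95))).round(1))
```

```text
clock 3.33 tcp [ 0.4774 -0.2763  0.3316] yang -93.04 tilt 0.09 F [ 1.  14.7  3. ] w 16.5 q [ 0.48  0.39 -0.06  1.84  0.03  0.91 -1.22]
-> [-0.3  1.6  0.6] twist 0.0
1.95 -0.0 -0.0
1.82 -11.1 -3.6
1.69 -22.6 -5.8
1.56 -34.3 -6.4
1.43 -45.9 -5.5
1.3 -57.4 -3.1
1.17 -68.4 0.7
1.04 -78.9 6.0
0.91 -88.6 12.6
0.78 -97.3 20.3
0.65 -105.0 29.1
0.52 -111.4 38.9
0.39 -116.6 49.4
0.26 -120.3 60.5
0.13 -122.6 71.9
0.0 -123.3 83.6
```

View pics/w2.png

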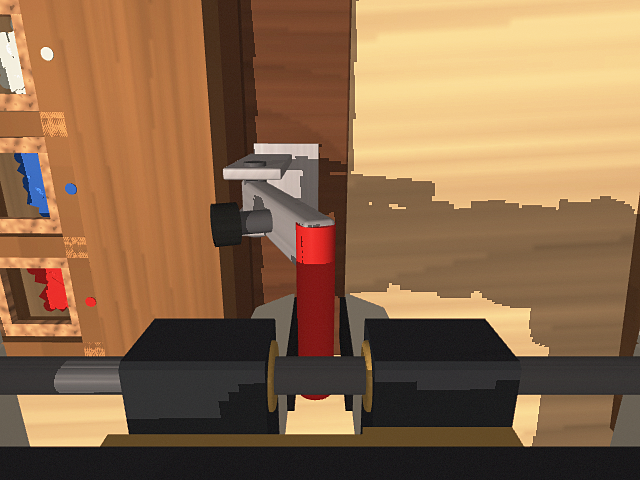

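The bar is between the pads, slightly towards +y, so I'll recentre by 2 mm and swing the arc.

move_arm --pt "0 -1 0 0" --pt "0 -2 0 0" --pt "0 -2.5 0 0" --pt "0 -2.5 0 0" --pt "0 -2.5 0 0"

```text
clock: 4.0
position: [0.4775, -0.2745, 0.3316]
ee_rot: [-3.14, 0.084, 0.0]
force: [-0.0, 2.9, -0.6]
width: 0.142
```

move_arm --pt "0 -5 -2 0" --pt "0 -11 -3.6 0" --pt "0 -17 -5 0" --pt "0 -22.6 -5.8 0" --pt "0 -28.5 -6.3 0" --pt "0 -34.3 -6.4 0" --pt "0 -40 -6.1 0" --pt "0 -45.9 -5.5 0" --pt "0 -51.5 -4.5 0" --pt "0 -57.4 -3.1 0" --pt "0 -68.4 0.7 0" --pt "0 -78.9 6 0" --pt "0 -78.9 6 0"

```text
clock: 5.62
position: [0.4819, -0.1942, 0.3251]
ee_rot: [-3.14, 0.081, 0.001]
force: [4.5, 0.9, 0.0]
width: 0.147
```

Run:
```python
from h import *
plan([*tw(-35,-155.5+90),0.087],-93.04)
save('side','s1.png',(380,120,520,300),4)
```

```text
clock 5.62 tcp [ 0.4819 -0.1942  0.3251] yang -92.94 tilt 0.07 F [4.5 0.9 0. ] w 13.5 q [ 0.35  0.36 -0.09  1.92  0.04  0.87 -1.38]
-> [ -0.3 -39.5  79.2] twist 0.0018
```

View pics/s1.png

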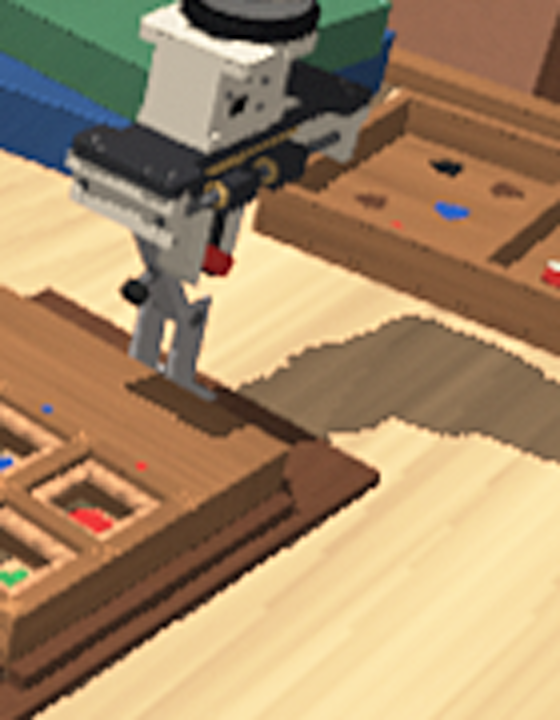

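move_arm --pt "0 -5 3 0" --pt "0 -9.5 6.5 0" --pt "0 -14 10 0" --pt "0 -18 14.3 0" --pt "0 -22 18.5 0" --pt "0 -25.5 23 0" --pt "0 -29 28 0" --pt "0 -32 33 0" --pt "0 -34.5 38 0" --pt "0 -36.5 43.5 0" --pt "0 -38.5 49 0" --pt "0 -40 54.5 0" --pt "0 -41 60 0" --pt "0 -41.7 66 0" --pt "0 -42 71 0" --pt "0 -42.3 75 0" --pt "0 -42.3 77 0" --pt "0 -42.3 77 0"

```text
clock: 7.92
position: [0.4841, -0.1518, 0.2482]
ee_rot: [-3.139, 0.081, 0.001]
force: [3.3, 9.9, -0.8]
width: 0.147
```

Run:
```python
from h import *
plan([*tw(-35,-155.5+90),0.087],-93.04)
save('side','s2.png',(380,120,520,300),4)
```

```text
clock 7.92 tcp [ 0.4841 -0.1518  0.2482] yang -92.95 tilt 0.12 F [ 3.3  9.9 -0.8] w 13.5 q [ 0.27  0.45 -0.1   2.02  0.06  0.68 -1.49]
-> [-0.3  2.9  2.1] twist 0.0015
```

View pics/s2.png

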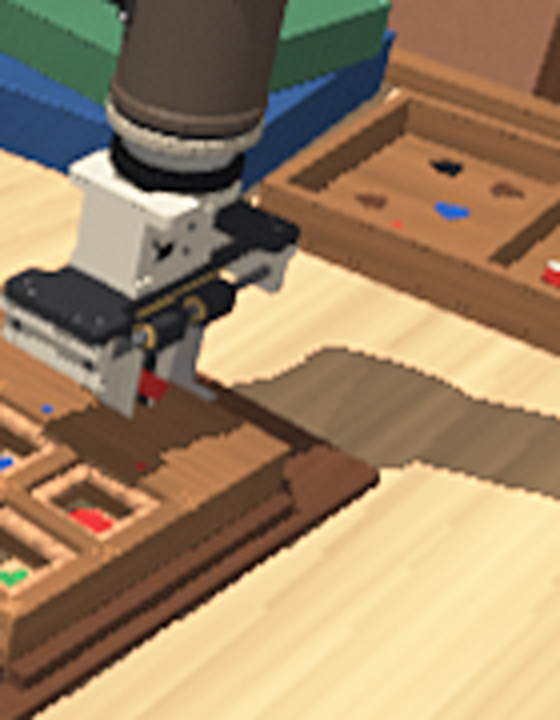

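move_arm --pt "0 1 0.5 0" --pt "0 2 1 0" --pt "0 2 1 0"

```text
clock: 8.35
position: [0.4841, -0.1521, 0.2471]
ee_rot: [-3.137, 0.078, 0.001]
force: [3.2, 14.4, -2.3]
width: 0.149
```

move_arm --pt "0 0 0 0" --pt "0 0 0 0" --pt "0 0 0 0" --pt "0 0 0 0" --pt "0 0 -20 0" --pt "0 0 -50 0" --pt "0 0 -100 0" --pt "0 0 -140 0" --pt "0 0 -140 0" --grip 91.8

```text
clock: 9.48
position: [0.4846, -0.1559, 0.3908]
ee_rot: [3.139, -0.085, 0.009]
force: [0.5, -0.3, -1.3]
width: 0.997
```

Run:
```python
from h import *
plan([*tw(0,0),0.20],-93.04)
s=arm.observe()
for n,(x,y) in dict(r=(-76,4.5),b=(0,4.5),g=(-76,80.5),w=(76,4.5),y=(76,80.5)).items(): print(n,w2pix('wrist',[*tw(x,y),.057],s))
save('wrist','w3.png');save('top','t3.png');save('side','s3.png',(250,120,520,320),2.9)
```

```text
clock 9.47 tcp [ 0.4846 -0.1559  0.3908] yang -93.09 tilt 0.35 F [ 0.5 -0.3 -1.3] w 91.6 q [ 0.29  0.26 -0.1   1.87  0.03  1.01 -1.45]
-> [ 33.7 -66.8  31.9] twist -0.0008
r [229.2633454  277.99760036]
b [222.70522267 183.81109053]
g [135.02020691 278.1610627 ]
w [215.14384357  75.21600373]
y [106.47989409  75.37909994]
```

View pics/w3.png

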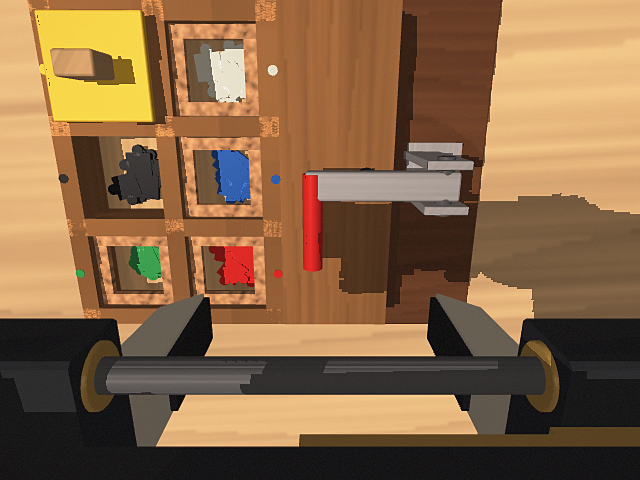

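View pics/s3.png

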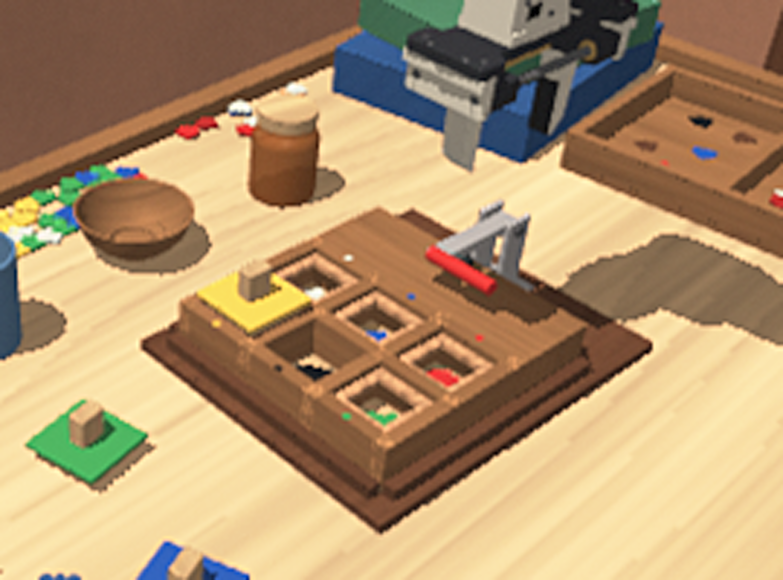

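View pics/t3.png

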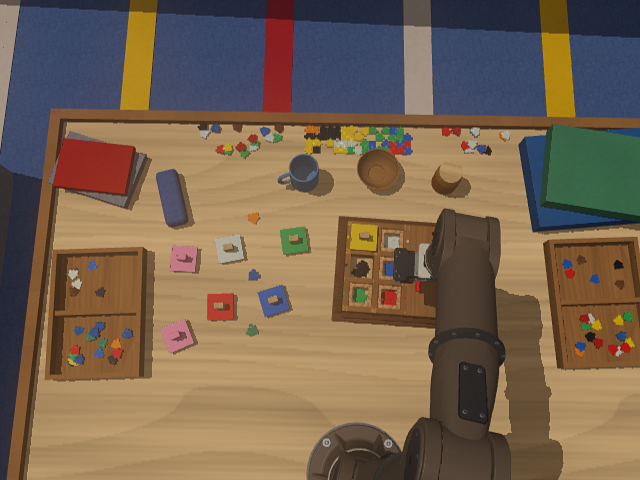

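The clamp is closed, with its arm level on the block. The wells show about 6 px off the prediction, so I'll move over the wells, let the arm settle and measure again.

move_arm --pt "2 -10 0 0" --pt "8 -30 0 0" --pt "12 -60 0 0" --pt "12 -80 0 0" --pt "12 -90 0 0" --pt "12 -90 0 0" --pt "12 -90 0 0" --pt "12 -90 0 0" --pt "12 -90 0 0"

```text
clock: 10.75
position: [0.5006, -0.0668, 0.3877]
ee_rot: [3.14, -0.085, 0.0]
force: [0.9, 0.1, -0.1]
width: 0.999
```

Run:
```python
from h import *
plan([*tw(0,0),0.20],-93.04)
s=arm.observe()
for n,(x,y) in dict(r=(-76,4.5),b=(0,4.5),g=(-76,80.5),w=(76,4.5),y=(76,80.5)).items(): print(n,w2pix('wrist',[*tw(x,y),.057],s))
np.save('s4.npy',s,allow_pickle=True)
save('wrist','w4.png',(0,0,640,330),1.25)
```

```text
clock 10.75 tcp [ 0.5006 -0.0668  0.3877] yang -93.11 tilt 0.01 F [ 0.9  0.1 -0.1] w 91.8 q [ 0.15  0.27 -0.15  1.87  0.05  1.   -1.65]
-> [22.7 23.1 28.7] twist -0.0013
r [341.10760218 289.81544019]
b [342.48324883 196.60269245]
g [246.92046313 289.97562331]
w [344.07394608  88.81828407]
y [235.16511716  89.04272509]
```

View pics/w4.png

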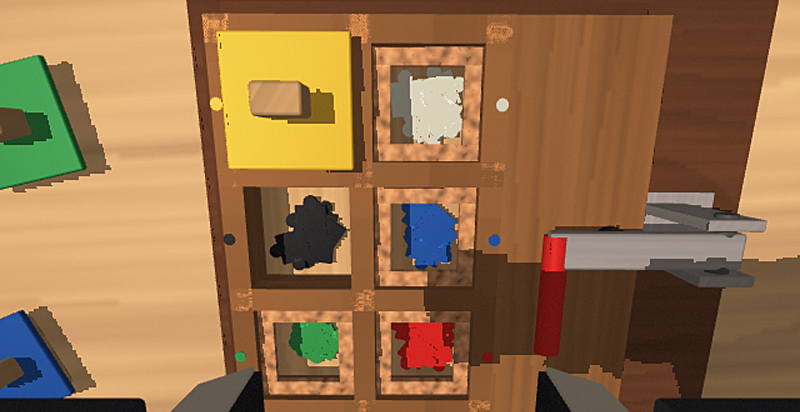

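move_arm --pt "5 0 0 -0.1" --pt "10 0 0 -0.28" --pt "15 0 0 -0.46" --pt "20 0 0 -0.64" --pt "25 0 0 -0.82" --pt "30 0 0 -1.0" --pt "30 0 0 -1.18" --pt "30 0 0 -1.35" --pt "30 0 0 -1.5" --pt "30 0 0 -1.57" --pt "30 0 0 -1.57" --pt "30 0 0 -1.57" --pt "30 0 0 -1.57"

```text
clock: 12.42
position: [0.5306, -0.0679, 0.3877]
ee_rot: [2.282, 2.159, -0.0]
force: [-0.2, 0.6, 0.6]
width: 1.001
```

Run:
```python
from h import *
plan([*tw(0,0),0.20],-3.04)
s=arm.observe()
for n,(x,y) in dict(r=(-76,4.5),b=(0,4.5),g=(-76,80.5),w=(76,4.5),y=(76,80.5)).items(): print(n,w2pix('wrist',[*tw(x,y),.057],s))
np.save('s5.npy',s,allow_pickle=True)
save('wrist','w5.png',(0,0,640,330),1.25)
```

```text
clock 12.43 tcp [ 0.5306 -0.0679  0.3877] yang -3.16 tilt 0.01 F [-0.2  0.6  0.6] w 91.9 q [ 0.37  0.35 -0.44  1.79  0.17  1.05 -0.19]
-> [-23.7  -7.3  28.7] twist -0.002
r [213.03351737 248.37361661]
b [310.27563098 248.10443956]
g [204.75738182 148.81920379]
w [407.5221331  247.83525036]
y [413.86092937 148.23555017]
```

View pics/w5.png

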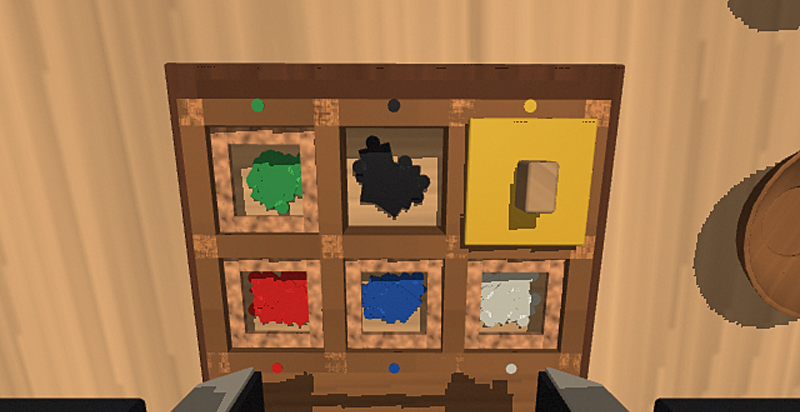

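```bash
cat >> h.py <<'E'
TRAY=np.array([0.5253,-0.0895])
def wp(u,v,z,s):
    p=pix2w('wrist',u,v,z,s);M=R.from_rotvec(s['ee_rot']).as_matrix()
    return p-M@np.array([.002,.0004,0])
E
python3 - <<'E'
from h import *
s=np.load('s5.npy',allow_pickle=True).item()
for n,q in dict(r=(273.5,304),b=(393.5,304),w=(515,304),g=(261,180)).items(): print(n,wp(q[0]/1.25,q[1]/1.25,.057,s).round(4))
print([tw(*a).round(4) for a in [(-76,4.5),(0,4.5),(76,4.5),(-76,80.5),(76,80.5)]])
# knob top corners (526,160),(558,160),(556,212),(530,212)ish
k=np.array([(528,160),(558,160),(556,213),(528,213)])/1.25
K=np.array([wp(*a,.098,s) for a in k]);print(K.round(4),K.mean(0).round(4))
l=np.array([(470,118),(597,119),(583,246),(465,243)])/1.25
K2=np.array([wp(*a,.070,s) for a in l]);print(K2.round(4),K2.mean(0).round(4))
g=K2.mean(0)
plan([g[0],g[1],0.13],-3.04)
E
```

```text
r [ 0.4509 -0.0806  0.057 ]
b [ 0.5255 -0.0848  0.057 ]
w [ 0.6011 -0.089   0.057 ]
g [ 0.4533 -0.0054  0.057 ]
[array([ 0.4496, -0.081 ]), array([ 0.5255, -0.085 ]), array([ 0.6014, -0.089 ]), array([ 0.4537, -0.0051]), array([ 0.6055, -0.0131])]
[[ 0.5979 -0.0012  0.098 ]
 [ 0.6128 -0.002   0.098 ]
 [ 0.6127 -0.0282  0.098 ]
 [ 0.5984 -0.0274  0.098 ]] [ 0.6054 -0.0147  0.098 ]
[[ 0.573   0.0212  0.07  ]
 [ 0.6411  0.0169  0.07  ]
 [ 0.6371 -0.052   0.07  ]
 [ 0.5691 -0.0464  0.07  ]] [ 0.6051 -0.0151  0.07  ]
clock 12.47 tcp [ 0.5306 -0.0678  0.3877] yang -3.14 tilt 0.01 F [ 0.1 -0.3  0.2] w 91.8 q [ 0.37  0.35 -0.44  1.79  0.17  1.05 -0.19]
-> [56.7 71.5 98.7] twist -0.0017
```

move_arm --pt "8 10 0 0" --pt "25 30 10 0" --pt "42 55 35 0" --pt "54 68 60 0" --pt "56.5 71.5 85 0" --pt "56.5 71.5 98 0" --pt "56.5 71.5 112 0" --pt "56.5 71.5 125 0" --pt "56.5 71.5 133 0" --pt "56.5 71.5 135 0" --pt "56.5 71.5 135 0"

```text
clock: 13.85
position: [0.6051, -0.0154, 0.253]
ee_rot: [2.281, 2.16, 0.0]
force: [-0.2, -0.1, 0.7]
width: 1.001
```

move_arm --pt "0 0 0 0" --pt "0 0 0 0" --pt "0 0 0 0" --pt "0 0 0 0" --pt "0 0 0 0" --pt "0 0 0 0" --pt "0 0 0 0" --pt "0 0 0 0" --grip 6 --grip_force 40

```text
clock: 14.85
position: [0.605, -0.0153, 0.2527]
ee_rot: [2.281, 2.161, 0.0]
force: [0.8, 0.5, -0.2]
width: 0.181
```

Run:
```python
from h import *
plan([*tw(76,80.5),0.086],-3.04)
```

```text
clock 14.85 tcp [ 0.605  -0.0153  0.2527] yang -3.1 tilt 0.0 F [ 0.8  0.5 -0.2] w 16.6 q [ 0.21  0.6  -0.39  1.76  0.29  0.84 -0.38]
-> [2.2 0.3 7.7] twist -0.001
```

move_arm --pt "0 0 1.5 0" --pt "0 0 3 0" --pt "0 0 4.5 0" --pt "0 0 6 0" --pt "0 0 6 0" --pt "0 0 6 0"

```text
clock: 15.6
position: [0.6051, -0.0153, 0.2472]
ee_rot: [2.28, 2.16, 0.0]
force: [-2.0, 0.6, 5.2]
width: 0.177
```

move_arm --pt "0 0 0.7 0" --pt "0 0 1.4 0" --pt "0 0 2 0" --pt "0 0 2 0" --pt "0 0 2 0"

```text
clock: 16.23
position: [0.605, -0.0152, 0.2465]
ee_rot: [2.28, 2.16, 0.0]
force: [-7.2, -1.5, 18.8]
width: 0.17
```

move_arm --pt "0 0 1 0" --pt "0 0 1 0" --pt "0 0 1 0"

```text
clock: 16.6
position: [0.6049, -0.0151, 0.2465]
ee_rot: [2.28, 2.159, 0.0]
force: [-10.2, -1.8, 28.4]
width: 0.175
```

Run:
```python
from h import *
plan([*tw(76,80.5),0.086],-3.04)
save('side','s6.png',(280,170,420,300),5)
```

```text
clock 16.6 tcp [ 0.6049 -0.0151  0.2465] yang -3.1 tilt 0.09 F [-10.2  -1.8  28.4] w 16.1 q [ 0.2   0.61 -0.39  1.76  0.3   0.83 -0.38]
-> [2.  0.4 1.5] twist -0.0011
```

View pics/s6.png

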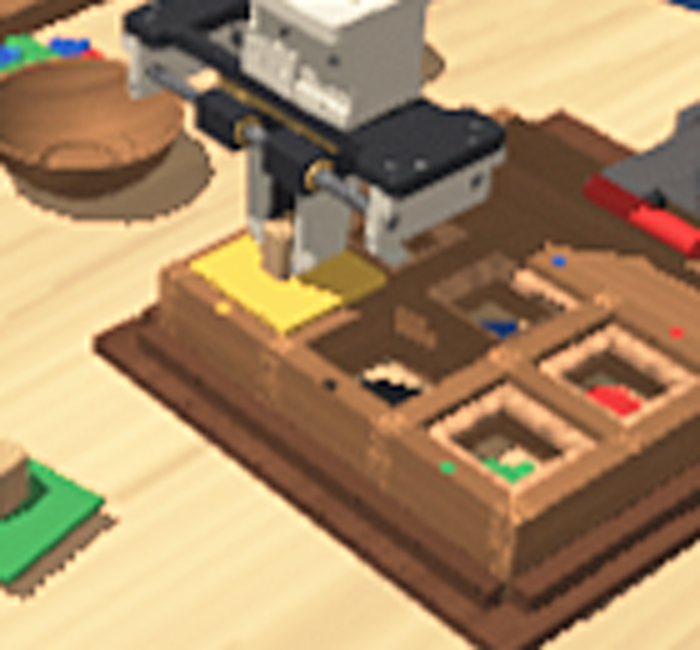

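move_arm --pt "0 0 -2 0" --pt "0 0 -2 0" --pt "0 0 -2 0" --pt "0 0 -2 0" --pt "0 0 -2 0" --pt "0 0 -30 0" --pt "0 0 -60 0" --pt "0 0 -60 0" --grip 91.8

```text
clock: 17.65
position: [0.6059, -0.0151, 0.306]
ee_rot: [2.279, 2.159, 0.005]
force: [-0.0, 0.2, -0.2]
width: 0.975
```

Run:
```python
from h import *
plan([.6056,.174,0.125],9.2)
save('top','t7.png',(180,205,480,335),2.6)
```

```text
clock 17.65 tcp [ 0.6059 -0.0151  0.306 ] yang -3.1 tilt 0.25 F [-0.   0.2 -0.2] w 89.5 q [ 0.22  0.54 -0.42  1.71  0.26  0.94 -0.35]
-> [188.8 -10.6  22.1] twist -0.2147
```

View pics/t7.png

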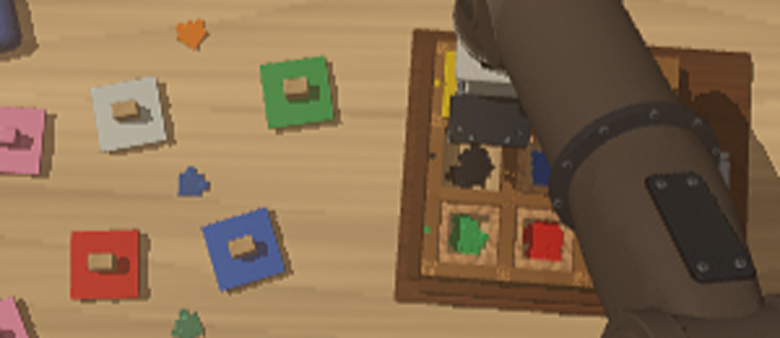

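move_arm --pt "12 0 -10 0" --pt "45 -3 -10 -0.05" --pt "90 -6 0 -0.12" --pt "135 -9 10 -0.18" --pt "170 -10 18 -0.215" --pt "185 -10.6 22 -0.215" --pt "189 -10.6 22 -0.215" --pt "189 -10.6 22 -0.215" --pt "189 -10.6 22 -0.215"

```text
clock: 18.82
position: [0.6051, 0.1724, 0.282]
ee_rot: [2.038, 2.39, -0.001]
force: [0.3, -0.6, 0.3]
width: 1.002
```

Run:
```python
from h import *
plan([.6056,.174,0.040],9.2)
s=arm.observe();np.save('s8.npy',s,allow_pickle=True)
save('wrist','w8.png',(0,0,640,420),1.25)
```

```text
clock 18.82 tcp [0.6051 0.1724 0.282 ] yang 9.08 tilt 0.06 F [ 0.3 -0.6  0.3] w 92.0 q [-0.05  0.61 -0.47  1.67  0.32  0.94 -0.48]
-> [ 1.6  0.8 83. ] twist -0.002
```

View pics/w8.png

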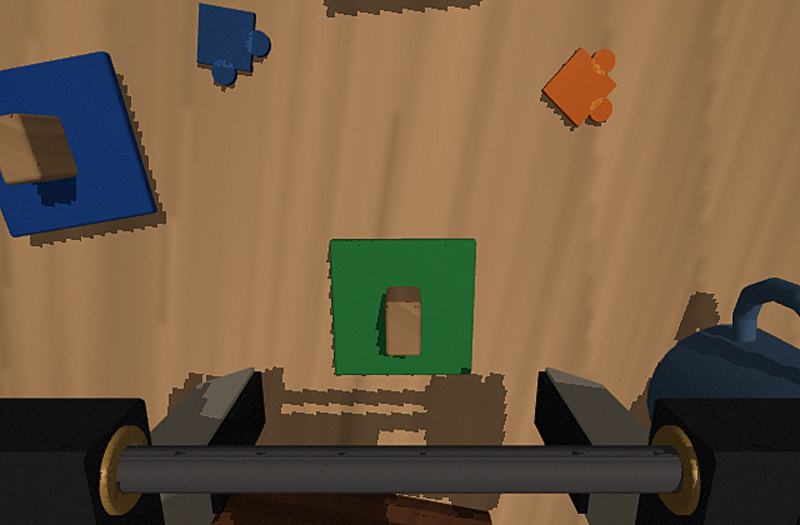

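```bash
cat > lid.py <<'E'
import sys
from h import *
def lid(sf,plate,knob,sc=1.25,gz=0.040):
    s=np.load(sf,allow_pickle=True).item()
    P=np.array([wp(a[0]/sc,a[1]/sc,.018,s) for a in plate]);K=np.array([wp(a[0]/sc,a[1]/sc,.046,s) for a in knob])
    for Q in(P,K):
        d=Q[0]-Q[3]+Q[1]-Q[2];print(Q.mean(0).round(4),[np.linalg.norm(Q[(i+1)%4]-Q[i]).round(4) for i in range(4)],'yaw',np.degrees(np.arctan2(-d[0],d[1])).round(2))
    return K.mean(0)[:2],P.mean(0)[:2]
E
python3 - <<'E'
from lid import *
k,p=lid('s8.npy',[(330,239),(476,239),(471,375),(335,375)],[(386,303),(421,303),(420,356),(387,356)])
plan([*((k+p)/2),.041],9.2)
for q in [(303,158),(290,172),(318,170),(303,185)]: print('mug',pix2w('top',*q,.095).round(3))
E
```

```text
[0.6061 0.1727 0.018 ] [np.float64(0.0686), np.float64(0.0699), np.float64(0.0694), np.float64(0.0699)] yaw 9.17
[0.6061 0.1724 0.046 ] [np.float64(0.0151), np.float64(0.0247), np.float64(0.0147), np.float64(0.0247)] yaw 9.18
clock 18.88 tcp [0.605  0.1725 0.282 ] yang 9.1 tilt 0.05 F [ 0.3 -0.  -0.7] w 92.0 q [-0.05  0.61 -0.47  1.67  0.32  0.94 -0.48]
-> [-0.1  1.1 82. ] twist -0.0018
mug [0.812 0.151 0.095]
mug [0.772 0.185 0.095]
mug [0.779 0.11  0.095]
mug [0.736 0.149 0.095]
```

move_arm --pt "0 1 20 0" --pt "0 1 45 0" --pt "0 1 65 0" --pt "0 1 78 0" --pt "0 1 82 0" --pt "0 1 82 0"

```text
clock: 19.62
position: [0.6057, 0.1743, 0.1998]
ee_rot: [-2.036, -2.393, -0.0]
force: [-1.1, 0.9, 0.0]
width: 0.996
```

move_arm --pt "0 0 0 0" --pt "0 0 0 0" --pt "0 0 0 0" --pt "0 0 0 0" --pt "0 0 0 0" --pt "0 0 0 0" --pt "0 0 0 0" --pt "0 0 0 0" --pt "0 0 0 0" --grip 6 --grip_force 40

```text
clock: 20.75
position: [0.6056, 0.1741, 0.1997]
ee_rot: [2.036, 2.393, -0.0]
force: [0.8, 0.4, -0.0]
width: 0.171
```

move_arm --pt "0 0 -10 0" --pt "0 0 -30 0" --pt "0 0 -60 0" --pt "0 0 -85 0" --pt "0 0 -90 0" --pt "0 0 -90 0"

```text
clock: 21.5
position: [0.6056, 0.1741, 0.2901]
ee_rot: [2.035, 2.392, 0.001]
force: [1.0, -0.7, -1.2]
width: 0.168
```

Run:
```python
from h import *
print(tw(-76,80.5));plan([*tw(-76,80.5),0.11],-3.04)
save('wrist','w9.png')
```

```text
[ 0.45367612 -0.00508277]
clock 21.5 tcp [0.6056 0.1741 0.2901] yang 9.22 tilt 0.04 F [ 1.  -0.7 -1.2] w 15.4 q [-0.05  0.6  -0.47  1.66  0.32  0.96 -0.48]
-> [-152.5 -178.7   21. ] twist 0.2139
```

View pics/w9.png

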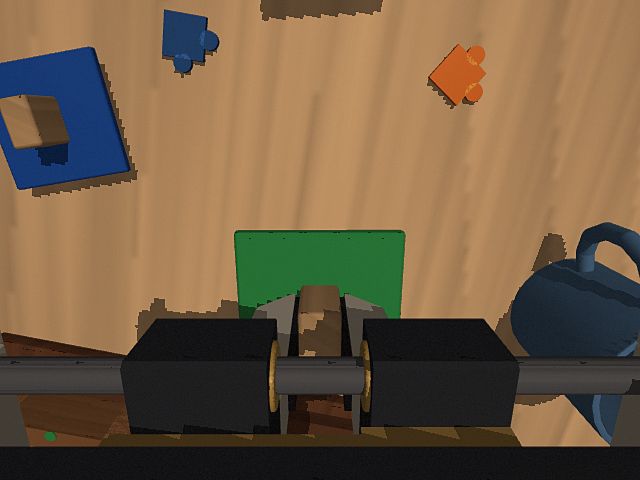

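move_arm --pt "-8 -9 0 0.01" --pt "-30 -35 0 0.05" --pt "-62 -72 4 0.1" --pt "-95 -110 10 0.15" --pt "-122 -145 16 0.19" --pt "-142 -168 21 0.214" --pt "-150 -177 21 0.214" --pt "-151 -179 21 0.214" --pt "-151 -179 21 0.214" --pt "-151 -179 21 0.214" --pt "-151 -179 21 0.214"

```text
clock: 22.92
position: [0.4535, -0.003, 0.2687]
ee_rot: [-2.279, -2.163, -0.001]
force: [-0.3, -0.0, -0.7]
width: 0.171
```

Run:
```python
from h import *
plan([*(tw(-76,80.5)+[0,.0015]),0.095],-3.04)
s=arm.observe();print([w2pix('wrist',[*tw(x,80.5),.057],s) for x in (-76,0)])
save('wrist','w10.png');save('side','s10.png',(280,150,440,310),4)
```

```text
clock 22.93 tcp [ 0.4535 -0.003   0.2687] yang -2.99 tilt 0.02 F [-0.3 -0.  -0.7] w 15.7 q [ 0.25  0.38 -0.45  2.11  0.25  0.7  -0.42]
-> [-0.6  0.2 14.7] twist 0.0009
[array([320.2461028 , 288.52846302]), array([473.29345988, 288.51223351])]
```

View pics/w10.png

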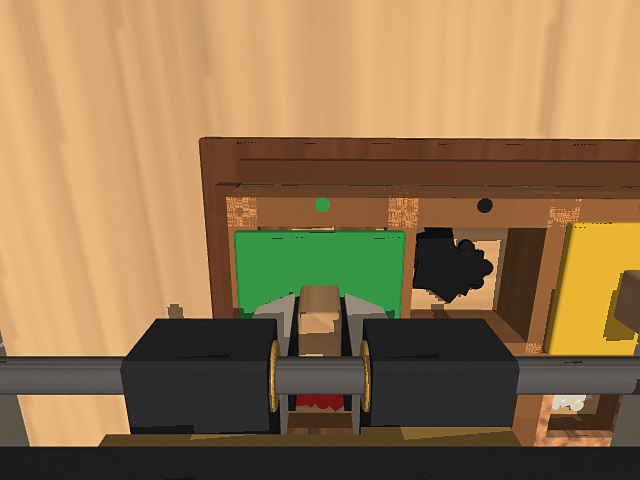

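View pics/s10.png

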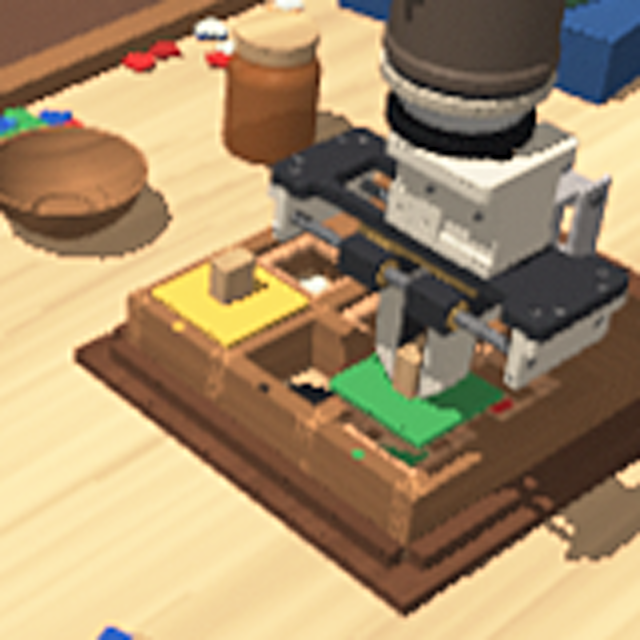

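Run:
```python
from h import *
s=arm.observe();print(s['clock'])
print('plate far edge ctr',wp(320,232,.087,s),'dot',wp(322.5,205,.057,s),'well far edge',wp(340,228.5,.057,s))
print(tw(-76,80.5),tw(-76,80.5+35),'dot',tw(-76,80.5+38))
```

```text
23.025
plate far edge ctr [0.45472923 0.03003886 0.08699971] dot [0.4562018  0.03468773 0.05699971] well far edge [0.46391118 0.02292945 0.05699971]
[ 0.45367612 -0.00508277] [0.45553228 0.02986798] dot [0.45569138 0.03286376]
```

move_arm --pt "0 0.5 4 0" --pt "0 0.5 8 0" --pt "0 0.5 11 0" --pt "0 0.5 14 0" --pt "0 0.5 16 0" --pt "0 0.5 17 0" --pt "0 0.5 17 0"

```text
clock: 23.9
position: [0.4537, -0.0036, 0.2517]
ee_rot: [2.28, 2.162, -0.0]
force: [0.1, 0.0, -1.0]
width: 0.171
```

move_arm --pt "0 0 1.5 0" --pt "0 0 3 0" --pt "0 0 4.5 0" --pt "0 0 6 0" --pt "0 0 7 0" --pt "0 0 8 0" --pt "0 0 8 0" --pt "0 0 8 0"

```text
clock: 24.9
position: [0.4537, -0.0036, 0.2445]
ee_rot: [2.279, 2.161, 0.0]
force: [-4.4, -0.1, 14.5]
width: 0.17
```

move_arm --pt "0 0 0.5 0" --pt "0 0 1 0" --pt "0 0 1 0"

```text
clock: 25.28
position: [0.4536, -0.0034, 0.2445]
ee_rot: [2.278, 2.161, -0.0]
force: [-9.6, -1.4, 33.7]
width: 0.169
```

move_arm --pt "0 0 -2 0" --pt "0 0 -2 0" --pt "0 0 -2 0" --pt "0 0 -2 0" --pt "0 0 -2 0" --pt "0 0 -30 0" --pt "0 0 -60 0" --pt "0 0 -60 0" --grip 91.8

```text
clock: 26.28
position: [0.4544, -0.0035, 0.3044]
ee_rot: [2.278, 2.16, 0.004]
force: [0.2, 0.6, -1.4]
width: 0.978
```

Run:
```python
from h import *
b=np.array([.4361,.2222])+[.0033,.0]
plan([*b,0.125],18.2)
save('side','s11.png',(180,150,440,390),2.5)
```

```text
clock 26.27 tcp [ 0.4544 -0.0035  0.3044] yang -3.06 tilt 0.22 F [ 0.2  0.6 -1.4] w 89.8 q [ 0.28  0.33 -0.47  2.07  0.21  0.79 -0.38]
-> [224.5 -27.1  20.3] twist -0.371
```

View pics/s11.png

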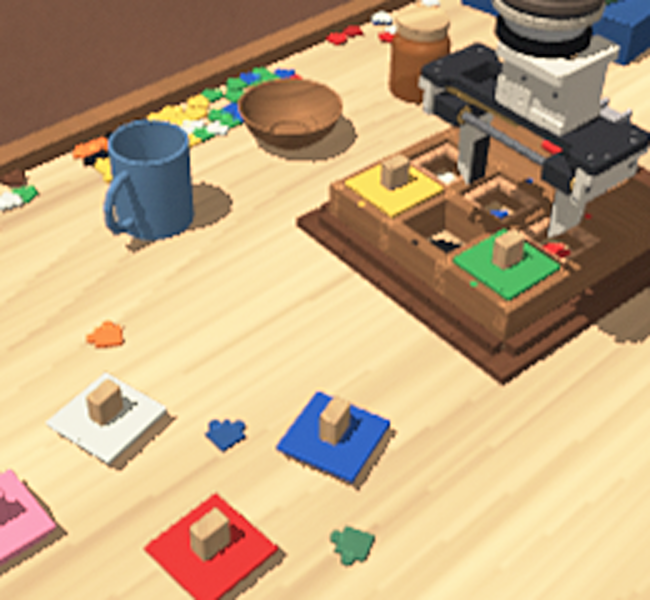

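Green and yellow are flat on the rim. Blue is next.

move_arm --pt "12 -1 -5 -0.02" --pt "45 -6 -5 -0.08" --pt "95 -12 0 -0.16" --pt "145 -18 8 -0.25" --pt "190 -24 15 -0.33" --pt "215 -26 20 -0.371" --pt "224 -27 20 -0.371" --pt "224.5 -27 20 -0.371" --pt "224.5 -27 20 -0.371" --pt "224.5 -27 20 -0.371"

```text
clock: 27.58
position: [0.4388, 0.2209, 0.2828]
ee_rot: [1.844, 2.543, -0.001]
force: [0.3, -0.3, -0.9]
width: 1.001
```

Run:
```python
from h import *
plan([.4394,.2222,0.040],18.2)
s=arm.observe();np.save('s12.npy',s,allow_pickle=True)
save('wrist','w12.png',(0,0,640,420),1.25)
```

```text
clock 27.57 tcp [0.4388 0.2209 0.2828] yang 18.1 tilt 0.04 F [ 0.3 -0.3 -0.9] w 91.9 q [-0.13  0.44 -0.58  2.    0.33  0.8  -0.59]
-> [ 1.1  0.9 83.8] twist -0.0017
```

View pics/w12.png

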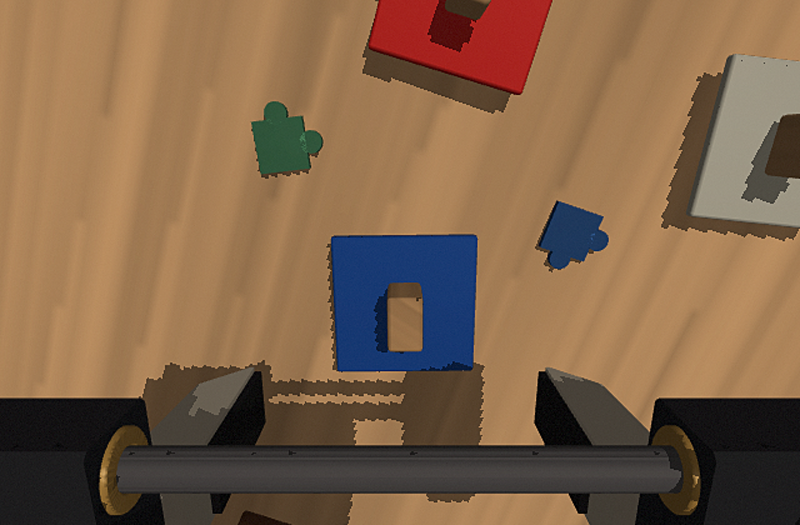

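Run:
```python
from lid import *
k,p=lid('s12.npy',[(330,236),(477,235),(474,370),(337,370)],[(387,298),(423,298),(422,351),(388,351)])
plan([*((k+p)/2),.041],18.2)
```

```text
[0.4396 0.2236 0.018 ] [np.float64(0.0692), np.float64(0.0693), np.float64(0.07), np.float64(0.0688)] yaw 19.06
[0.4396 0.2233 0.046 ] [np.float64(0.0156), np.float64(0.0247), np.float64(0.0152), np.float64(0.0247)] yaw 18.25
clock 27.62 tcp [0.4388 0.2211 0.2828] yang 18.12 tilt 0.03 F [ 0.4 -0.  -0.1] w 91.5 q [-0.13  0.44 -0.59  2.    0.33  0.8  -0.59]
-> [ 2.   1.5 82.8] twist -0.0014
```

move_arm --pt "0.7 1.5 20 -0.008" --pt "0.7 1.5 45 -0.008" --pt "0.7 1.5 65 -0.008" --pt "0.7 1.5 78 -0.008" --pt "0.7 1.5 82.8 -0.008" --pt "0.7 1.5 82.8 -0.008" --pt "0.7 1.5 82.8 -0.008"

```text
clock: 28.5
position: [0.44, 0.2233, 0.2005]
ee_rot: [1.831, 2.552, 0.001]
force: [-0.4, 0.2, 1.0]
width: 0.998
```

move_arm --pt "0 0 0 0" --pt "0 0 0 0" --pt "0 0 0 0" --pt "0 0 0 0" --pt "0 0 0 0" --pt "0 0 0 0" --pt "0 0 0 0" --pt "0 0 0 0" --pt "0 0 0 0" --grip 6 --grip_force 40

```text
clock: 29.62
position: [0.4398, 0.2231, 0.1999]
ee_rot: [1.832, 2.552, 0.0]
force: [-0.3, 0.5, -1.0]
width: 0.171
```

move_arm --pt "0 0 -10 0" --pt "0 0 -30 0" --pt "0 0 -60 0" --pt "0 0 -80 0" --pt "0 0 -85 0" --pt "0 0 -85 0"

```text
clock: 30.38
position: [0.4398, 0.223, 0.285]
ee_rot: [1.832, 2.552, 0.0]
force: [-0.3, 0.5, -0.7]
width: 0.172
```

Run:
```python
from h import *
print(tw(0,4.5));plan([*tw(0,4.5),0.11],-3.04)
save('wrist','w13.png',(160,200,480,420),2)
```

```text
[ 0.52553865 -0.08500633]
clock 30.38 tcp [0.4398 0.223  0.285 ] yang 18.66 tilt 0.02 F [-0.3  0.5 -0.7] w 15.8 q [-0.12  0.44 -0.59  1.99  0.33  0.81 -0.58]
-> [-319.2  -17.3   16. ] twist 0.3788
```

View pics/w13.png

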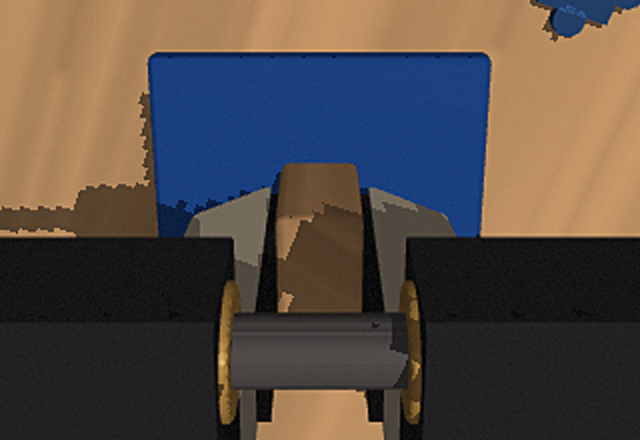

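move_arm --pt "-8 0 -10 0.01" --pt "-30 -2 -25 0.04" --pt "-70 -4 -28 0.09" --pt "-115 -7 -28 0.15" --pt "-160 -9 -28 0.2" --pt "-205 -11 -28 0.25" --pt "-250 -14 -28 0.31" --pt "-290 -16 -28 0.36" --pt "-311 -17 -28 0.379" --pt "-319 -17.3 -28 0.379" --pt "-319.5 -17.3 -15 0.379" --pt "-319.5 -17.3 5 0.379" --pt "-319.5 -17.3 16 0.379" --pt "-319.5 -17.3 16 0.379" --pt "-319.5 -17.3 16 0.379"

```text
clock: 32.3
position: [0.5259, -0.0846, 0.2693]
ee_rot: [2.278, 2.163, 0.001]
force: [1.6, 1.5, -0.6]
width: 0.169
```

Run:
```python
from h import *
plan([*(tw(0,4.5)+[0,-.0004]),0.0925],-3.04)
s=arm.observe();np.save('s14.npy',s,allow_pickle=True)
save('wrist','w14.png')
```

```text
clock 32.3 tcp [ 0.5259 -0.0846  0.2693] yang -2.99 tilt 0.03 F [ 1.6  1.5 -0.6] w 15.6 q [ 0.37  0.48 -0.42  1.92  0.27  0.79 -0.25]
-> [-0.9 -0.3 17.8] twist 0.0009
```

View pics/w14.png

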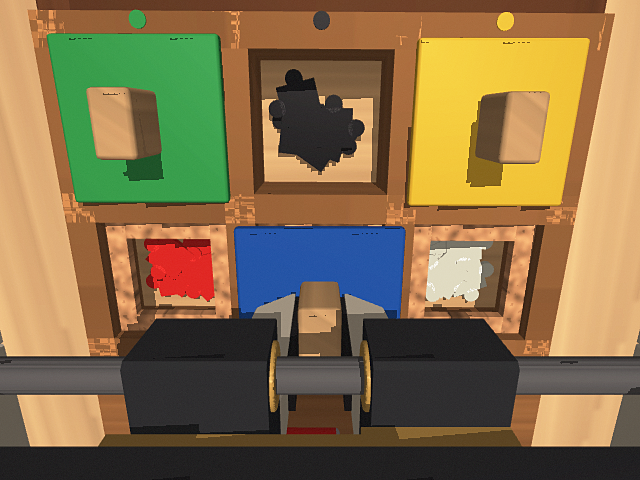

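move_arm --pt "-0.8 -0.3 4 0" --pt "-0.8 -0.3 8 0" --pt "-0.8 -0.3 11 0" --pt "-0.8 -0.3 14 0" --pt "-0.8 -0.3 16 0" --pt "-0.8 -0.3 17 0" --pt "-0.8 -0.3 17 0"

```text
clock: 33.22
position: [0.5254, -0.0859, 0.2519]
ee_rot: [-2.28, -2.162, 0.0]
force: [0.2, -0.4, -0.6]
width: 0.173
```

move_arm --pt "0 0 1.5 0" --pt "0 0 3 0" --pt "0 0 4.5 0" --pt "0 0 6 0" --pt "0 0 7 0" --pt "0 0 8 0" --pt "0 0 8.2 0" --pt "0 0 8.2 0"

```text
clock: 34.22
position: [0.5254, -0.0858, 0.2449]
ee_rot: [2.279, 2.161, 0.0]
force: [-4.1, -0.3, 15.2]
width: 0.172
```

move_arm --pt "0 0 0.4 0" --pt "0 0 0.4 0"

```text
clock: 34.48
position: [0.5254, -0.0857, 0.2449]
ee_rot: [2.279, 2.161, 0.0]
force: [-6.5, -0.0, 20.8]
width: 0.174
```

move_arm --pt "0 0 -2 0" --pt "0 0 -2 0" --pt "0 0 -2 0" --pt "0 0 -2 0" --pt "0 0 -2 0" --pt "0 0 -30 0" --pt "0 0 -60 0" --pt "0 0 -60 0" --grip 91.8

```text
clock: 35.48
position: [0.5262, -0.0858, 0.3053]
ee_rot: [2.278, 2.159, 0.004]
force: [0.3, -0.6, 0.4]
width: 0.976
```

Run:
```python
from h import *
b=np.array([.5762,.3478])+[.0035,.001]
plan([*b,0.125],12)
save('top','t15.png',(180,205,480,335),2.6)
```

```text
clock 35.48 tcp [ 0.5262 -0.0858  0.3053] yang -3.05 tilt 0.23 F [ 0.3 -0.6  0.4] w 89.6 q [ 0.39  0.44 -0.44  1.89  0.24  0.86 -0.22]
-> [436.8  30.2  21.3] twist -0.2627
```

View pics/t15.png

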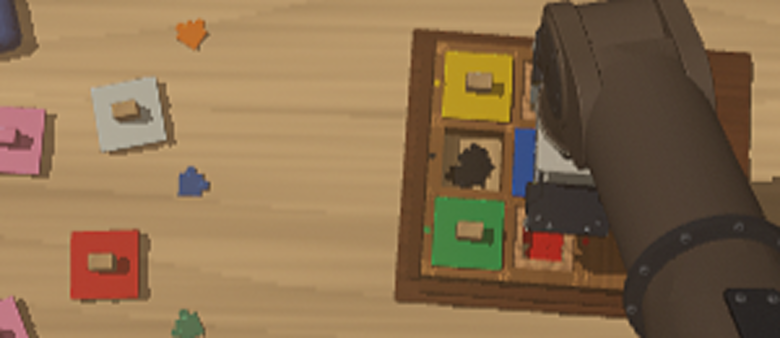

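move_arm --pt "12 1 -5 -0.01" --pt "45 3 -5 -0.03" --pt "95 6 -5 -0.06" --pt "145 10 -5 -0.09" --pt "195 13 -5 -0.12" --pt "245 17 -5 -0.15" --pt "295 20 0 -0.18" --pt "345 24 8 -0.21" --pt "390 27 15 -0.24" --pt "420 29 20 -0.263" --pt "432 30 21 -0.263" --pt "436 30 21 -0.263" --pt "436 30 21 -0.263" --pt "436 30 21 -0.263"

```text
clock: 37.28
position: [0.5789, 0.3466, 0.2826]
ee_rot: [1.978, 2.44, -0.0]
force: [-0.3, -0.1, -0.0]
width: 0.998
```

Run:
```python
from h import *
plan([.5797,.3488,0.040],12)
s=arm.observe();np.save('s16.npy',s,allow_pickle=True)
save('wrist','w16.png',(0,0,640,420),1.25)
```

```text
clock 37.27 tcp [0.5789 0.3466 0.2826] yang 11.93 tilt 0.05 F [-0.3 -0.1 -0. ] w 91.6 q [-0.31  0.68 -0.49  1.54  0.36  1.01 -0.7 ]
-> [ 2.1  1.3 83.6] twist -0.0012
```

View pics/w16.png

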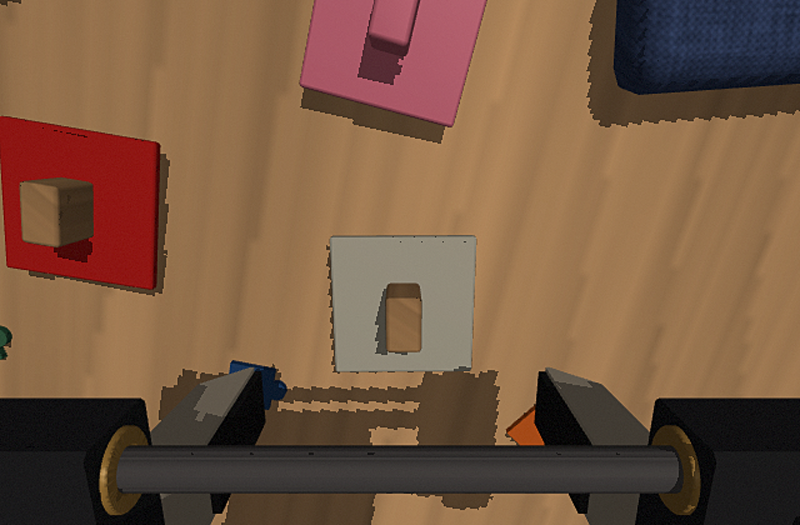

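Run:
```python
from lid import *
k,p=lid('s16.npy',[(330,237),(476,237),(472,372),(335,372)],[(386,299),(421,299),(420,352),(387,352)])
plan([*((k+p)/2),.041],12)
```

```text
[0.5797 0.3481 0.018 ] [np.float64(0.0687), np.float64(0.0694), np.float64(0.07), np.float64(0.0693)] yaw 12.22
[0.5795 0.3483 0.046 ] [np.float64(0.0151), np.float64(0.0247), np.float64(0.0147), np.float64(0.0247)] yaw 12.03
clock 37.33 tcp [0.5788 0.3467 0.2826] yang 11.93 tilt 0.04 F [ 0.7 -0.3  0.8] w 91.4 q [-0.31  0.68 -0.49  1.54  0.36  1.01 -0.7 ]
-> [ 1.4  1.  82.6] twist -0.0012
```

move_arm --pt "0 1 20 0" --pt "0 1 45 0" --pt "0 1 65 0" --pt "0 1 78 0" --pt "0 1 82.6 0" --pt "0 1 82.6 0" --pt "0 1 82.6 0"

```text
clock: 38.2
position: [0.5797, 0.3484, 0.2005]
ee_rot: [1.976, 2.442, 0.002]
force: [-0.0, 1.4, 0.1]
width: 0.996
```

move_arm --pt "0 0 0 0" --pt "0 0 0 0" --pt "0 0 0 0" --pt "0 0 0 0" --pt "0 0 0 0" --pt "0 0 0 0" --pt "0 0 0 0" --pt "0 0 0 0" --pt "0 0 0 0" --grip 6 --grip_force 40

```text
clock: 39.33
position: [0.5795, 0.3482, 0.1997]
ee_rot: [1.976, 2.442, 0.0]
force: [-0.1, 0.4, -0.2]
width: 0.171
```

move_arm --pt "0 0 -10 0" --pt "0 0 -30 0" --pt "0 0 -60 0" --pt "0 0 -90 0" --pt "0 0 -110 0" --pt "0 0 -110 0"

```text
clock: 40.08
position: [0.5797, 0.3486, 0.312]
ee_rot: [1.976, 2.441, 0.005]
force: [0.1, -0.5, -1.0]
width: 0.17
```

Run:
```python
from h import *
print(tw(76,4.5));plan([*tw(76,4.5),0.11],-3.04)
save('wrist','w17.png',(160,200,480,420),2)
```

```text
[ 0.6014317  -0.08903685]
clock 40.08 tcp [0.5797 0.3486 0.312 ] yang 12.02 tilt 0.21 F [ 0.1 -0.5 -1. ] w 15.6 q [-0.31  0.65 -0.5   1.51  0.34  1.06 -0.68]
-> [-432.6  -70.1   42.2] twist 0.2629
```

View pics/w17.png

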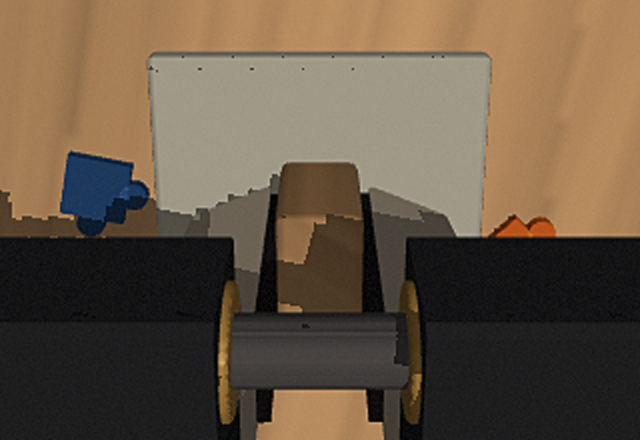

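move_arm --pt "-8 -1 0 0.005" --pt "-35 -6 0 0.02" --pt "-80 -13 0 0.05" --pt "-130 -21 0 0.08" --pt "-180 -29 0 0.11" --pt "-230 -37 0 0.14" --pt "-280 -45 0 0.17" --pt "-330 -53 0 0.2" --pt "-375 -61 0 0.23" --pt "-410 -67 0 0.26" --pt "-427 -69 0 0.263" --pt "-432.5 -70 2 0.263" --pt "-432.5 -70 15 0.263" --pt "-432.5 -70 30 0.263" --pt "-432.5 -70 40 0.263" --pt "-432.5 -70 40 0.263" --pt "-432.5 -70 40 0.263"

```text
clock: 42.25
position: [0.6013, -0.0892, 0.2699]
ee_rot: [2.279, 2.162, 0.0]
force: [-0.3, -0.9, -0.2]
width: 0.168
```

Run:
```python
from h import *
plan([*tw(76,4.5),0.0925],-3.04)
s=arm.observe()
save('wrist','w18.png')
```

```text
clock 42.25 tcp [ 0.6013 -0.0892  0.2699] yang -3.02 tilt 0.02 F [-0.3 -0.9 -0.2] w 15.4 q [ 0.34  0.58 -0.42  1.74  0.29  0.88 -0.25]
-> [ 0.1  0.1 18.4] twist 0.0003
```

View pics/w18.png

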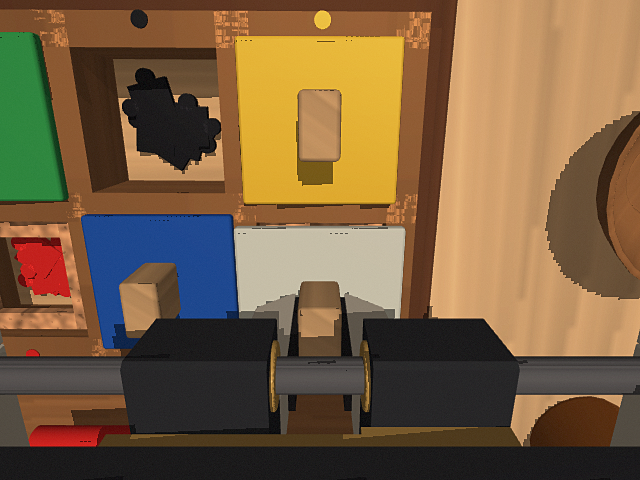

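Run:
```python
from h import *
for q in [(433,180),(447,194),(463,182),(445,166)]: print('jar',pix2w('top',*q,.05).round(3),pix2w('top',*q,.1).round(3))
```

```text
jar [ 0.771 -0.204  0.05 ] [ 0.754 -0.195  0.1  ]
jar [ 0.732 -0.242  0.05 ] [ 0.716 -0.231  0.1  ]
jar [ 0.767 -0.286  0.05 ] [ 0.75  -0.274  0.1  ]
jar [ 0.812 -0.238  0.05 ] [ 0.794 -0.228  0.1  ]
```

Jar is clear (x > 0.716; body reaches 0.70, y far). Lower and press.

move_arm --pt "0 0 4 0" --pt "0 0 8 0" --pt "0 0 11 0" --pt "0 0 14 0" --pt "0 0 17 0" --pt "0 0 18 0" --pt "0 0 18 0"

```text
clock: 43.18
position: [0.6011, -0.0894, 0.2517]
ee_rot: [2.28, 2.162, -0.0]
force: [-0.1, 0.5, -1.2]
width: 0.17
```

move_arm --pt "0 0 1.5 0" --pt "0 0 3 0" --pt "0 0 4.5 0" --pt "0 0 6 0" --pt "0 0 7 0" --pt "0 0 7.5 0" --pt "0 0 7.5 0"

```text
clock: 44.05
position: [0.6012, -0.0894, 0.245]
ee_rot: [2.279, 2.161, 0.0]
force: [-2.5, 0.9, 7.1]
width: 0.169
```

move_arm --pt "0 0 0.5 0" --pt "0 0 1 0" --pt "0 0 1.3 0" --pt "0 0 1.3 0"

```text
clock: 44.55
position: [0.6011, -0.0894, 0.2446]
ee_rot: [2.279, 2.161, 0.0]
force: [-5.3, 0.6, 16.1]
width: 0.168
```

move_arm --pt "0 0 0.4 0" --pt "0 0 0.4 0"

```text
clock: 44.8
position: [0.6011, -0.0893, 0.2446]
ee_rot: [2.279, 2.161, 0.0]
force: [-7.6, 0.1, 20.1]
width: 0.174
```

move_arm --pt "0 0 -2 0" --pt "0 0 -2 0" --pt "0 0 -2 0" --pt "0 0 -2 0" --pt "0 0 -2 0" --pt "0 0 -30 0" --pt "0 0 -60 0" --pt "0 0 -60 0" --grip 91.8

```text
clock: 45.8
position: [0.602, -0.0893, 0.3048]
ee_rot: [2.277, 2.159, 0.004]
force: [0.8, -0.3, -1.4]
width: 0.98
```

Run:
```python
from h import *
b=np.array([.4183,.3646])+[.0033,.001]
plan([*b,0.125],1.6)
save('top','t19.png',(180,205,480,335),2.6)
```

```text
clock 45.8 tcp [ 0.602  -0.0893  0.3048] yang -3.04 tilt 0.24 F [ 0.8 -0.3 -1.4] w 90.0 q [ 0.36  0.54 -0.43  1.7   0.27  0.95 -0.23]
-> [ 444.7 -204.4   19.9] twist -0.0811
```

View pics/t19.png

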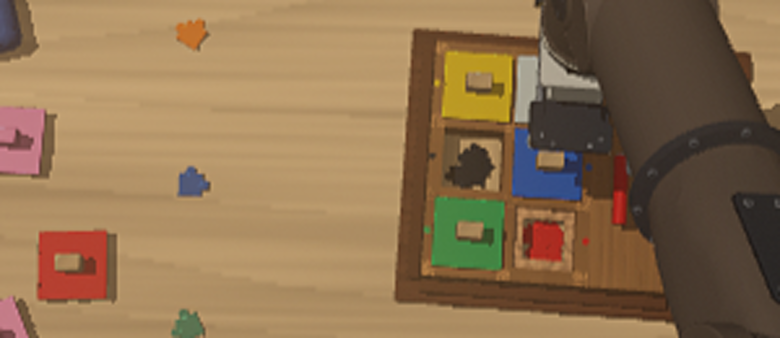

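The red lid has been knocked about 3 cm to +y: it now centres at (73,265) in the crop. I'll re-measure it.

Run:
```python
from h import *
im=cv2.imread('pics/raw_t19.png')
cv2.imwrite('pics/t19b.png',cv2.resize(im[275:360,155:260],None,fx=6,fy=6,interpolation=cv2.INTER_CUBIC))
b=pix2w('top',208.1,306.9,.018);print(b)
plan([b[0]+.0033,b[1]+.001,0.125],1.6)
```

```text
[0.41720904 0.39712631 0.018     ]
clock 45.85 tcp [ 0.6014 -0.0894  0.3034] yang -3.05 tilt 0.12 F [ 0.1 -0.4 -0.7] w 91.3 q [ 0.36  0.55 -0.43  1.71  0.27  0.95 -0.23]
-> [ 477.3 -206.6   18.9] twist -0.0811
```

View pics/t19b.png

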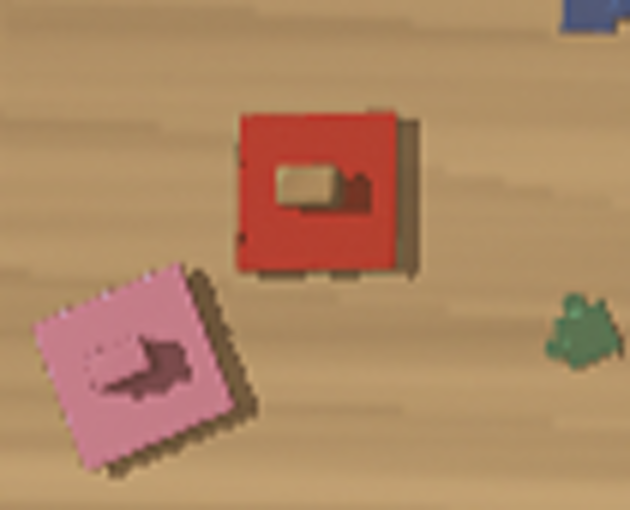

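move_arm --pt "12 -5 -5 0" --pt "45 -19 -5 -0.01" --pt "90 -39 -5 -0.02" --pt "140 -60 -5 -0.03" --pt "190 -82 -5 -0.04" --pt "240 -104 -5 -0.05" --pt "290 -126 -5 -0.06" --pt "340 -147 0 -0.07" --pt "390 -169 8 -0.08" --pt "430 -186 15 -0.08" --pt "460 -199 19 -0.08" --pt "473 -205 19 -0.08" --pt "477 -206.6 19 -0.08" --pt "477 -206.6 19 -0.08" --pt "477 -206.6 19 -0.08"

```text
clock: 47.72
position: [0.4209, 0.3966, 0.2835]
ee_rot: [2.193, 2.248, -0.0]
force: [-0.5, 0.2, 0.4]
width: 1.002
```

Run:
```python
from h import *
plan([.4205,.398,0.040],1.6)
s=arm.observe();np.save('s20.npy',s,allow_pickle=True)
save('wrist','w20.png',(0,0,640,420),1.25)
```

```text
clock 47.73 tcp [0.4209 0.3966 0.2835] yang 1.43 tilt 0.05 F [-0.5  0.2  0.4] w 92.0 q [-0.49  0.54 -0.51  1.79  0.33  0.89 -1.12]
-> [ 1.5 -0.4 84.5] twist -0.003
```

View pics/w20.png

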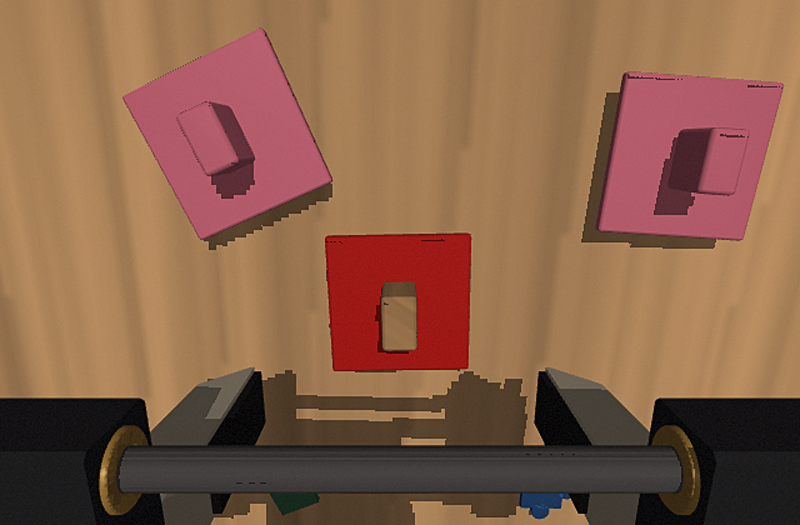

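Run:
```python
from lid import *
k,p=lid('s20.npy',[(325,236),(471,234),(469,370),(333,370)],[(380,298),(416,297),(417,350),(382,351)])
plan([*((k+p)/2),.041],1.0)
```

```text
[0.4205 0.3986 0.018 ] [np.float64(0.0689), np.float64(0.07), np.float64(0.0697), np.float64(0.069)] yaw 2.63
[0.4201 0.3984 0.046 ] [np.float64(0.0156), np.float64(0.0247), np.float64(0.0157), np.float64(0.0248)] yaw 2.9
clock 47.77 tcp [0.4209 0.3967 0.2835] yang 1.43 tilt 0.04 F [ 0.4 -0.2  0.2] w 91.6 q [-0.49  0.54 -0.51  1.79  0.33  0.89 -1.12]
-> [ 1.9 -0.6 83.5] twist 0.0075
```

move_arm --pt "0.6 -0.6 20 -0.02" --pt "0.6 -0.6 45 -0.02" --pt "0.6 -0.6 65 -0.02" --pt "0.6 -0.6 79 -0.02" --pt "0.6 -0.6 83.5 -0.02" --pt "0.6 -0.6 83.5 -0.02" --pt "0.6 -0.6 83.5 -0.02"

```text
clock: 48.65
position: [0.4197, 0.3987, 0.2007]
ee_rot: [2.169, 2.273, 0.002]
force: [-0.0, -0.5, -0.0]
width: 1.002
```

move_arm --pt "0 0 0 0" --pt "0 0 0 0" --pt "0 0 0 0" --pt "0 0 0 0" --pt "0 0 0 0" --pt "0 0 0 0" --pt "0 0 0 0" --pt "0 0 0 0" --pt "0 0 0 0" --grip 6 --grip_force 40

```text
clock: 49.78
position: [0.4195, 0.3984, 0.2]
ee_rot: [2.169, 2.273, 0.0]
force: [0.0, 0.6, -0.1]
width: 0.17
```

move_arm --pt "0 0 -10 0" --pt "0 0 -30 0" --pt "0 0 -60 0" --pt "0 0 -90 0" --pt "0 0 -110 0" --pt "0 0 -110 0" --pt "0 0 -110 0"

```text
clock: 50.65
position: [0.4193, 0.3981, 0.3094]
ee_rot: [2.169, 2.273, -0.001]
force: [1.3, -0.4, -1.6]
width: 0.171
```

Run:
```python
from h import *
print(tw(-76,4.5));plan([*tw(-76,4.5),0.11],-3.04)
save('wrist','w21.png',(160,200,480,420),2)
```

```text
[ 0.4496456  -0.08097582]
clock 50.65 tcp [0.4193 0.3981 0.3094] yang 2.68 tilt 0.05 F [ 1.3 -0.4 -1.6] w 15.7 q [-0.48  0.51 -0.53  1.77  0.31  0.94 -1.09]
-> [-479.9    7.9   40.8] twist 0.0999
```

View pics/w21.png

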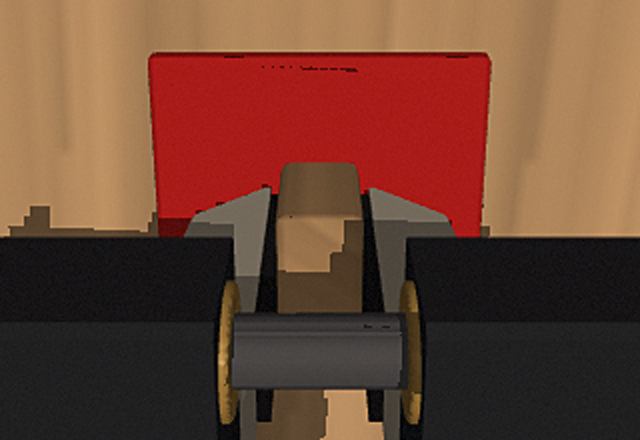

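move_arm --pt "-8 0 0 0" --pt "-35 1 0 0.01" --pt "-80 1 0 0.02" --pt "-130 2 0 0.03" --pt "-180 3 0 0.04" --pt "-230 4 0 0.05" --pt "-280 5 0 0.06" --pt "-330 6 0 0.07" --pt "-380 7 0 0.08" --pt "-425 8 0 0.09" --pt "-458 8 0 0.1" --pt "-475 8 0 0.1" --pt "-480 8 2 0.1" --pt "-480 8 15 0.1" --pt "-480 8 30 0.1" --pt "-480 8 40 0.1" --pt "-480 8 40 0.1" --pt "-480 8 40 0.1"

```text
clock: 52.95
position: [0.4501, -0.0804, 0.2701]
ee_rot: [-2.279, -2.162, -0.0]
force: [-0.5, -0.2, -1.0]
width: 0.17
```

Run:
```python
from h import *
plan([*(tw(-76,4.5)+[.0004,0]),0.0925],-3.04)
save('wrist','w22.png')
```

```text
clock 52.95 tcp [ 0.4501 -0.0804  0.2701] yang -3.02 tilt 0.01 F [-0.5 -0.2 -1. ] w 15.6 q [ 0.39  0.38 -0.42  2.1   0.23  0.71 -0.23]
-> [-0.6 -0.1 18.6] twist 0.0004
```

View pics/w22.png

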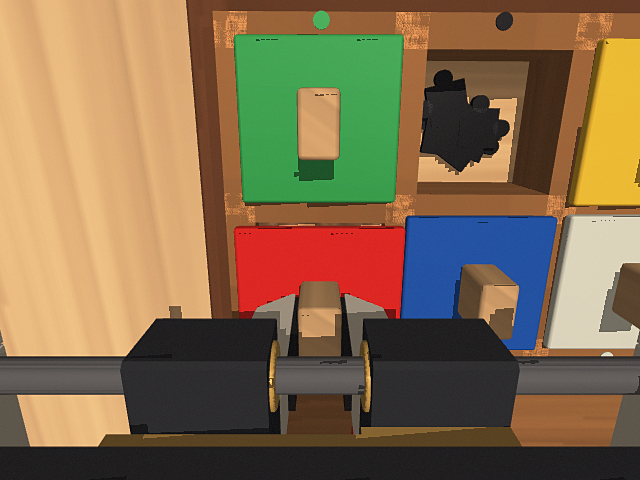

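move_arm --pt "-0.5 0 4 0" --pt "-0.5 0 8 0" --pt "-0.5 0 11 0" --pt "-0.5 0 14 0" --pt "-0.5 0 17 0" --pt "-0.5 0 18 0" --pt "-0.5 0 18 0"

```text
clock: 53.88
position: [0.45, -0.0812, 0.252]
ee_rot: [-2.28, -2.162, 0.0]
force: [0.5, -0.0, 0.3]
width: 0.169
```

move_arm --pt "0 0 1.5 0" --pt "0 0 3 0" --pt "0 0 4.5 0" --pt "0 0 6 0" --pt "0 0 7 0" --pt "0 0 8 0" --pt "0 0 8.3 0" --pt "0 0 8.3 0"

```text
clock: 54.88
position: [0.45, -0.0811, 0.2449]
ee_rot: [2.279, 2.161, -0.0]
force: [-5.6, -0.2, 22.2]
width: 0.172
```

move_arm --pt "0 0 -2 0" --pt "0 0 -2 0" --pt "0 0 -2 0" --pt "0 0 -2 0" --pt "0 0 -2 0" --pt "0 0 -40 0" --pt "0 0 -100 0" --pt "0 0 -140 0" --pt "0 0 -140 0" --pt "0 0 -140 0" --grip 91.8

```text
clock: 56.12
position: [0.4496, -0.0813, 0.3832]
ee_rot: [-2.28, -2.161, 0.001]
force: [-0.1, 0.0, -0.7]
width: 1.002
```

Run:
```python
from h import *
plan([*tw(-35,-65.5),0.20],-93.04)
save('side','s23.png',(280,150,480,310),4)
```

```text
clock 56.12 tcp [ 0.4496 -0.0813  0.3832] yang -3.06 tilt 0.04 F [-0.1  0.  -0.7] w 91.9 q [ 0.46  0.23 -0.47  1.96  0.12  0.98 -0.12]
-> [-69.7  41.1  24.1] twist 1.5705
```

View pics/s23.png

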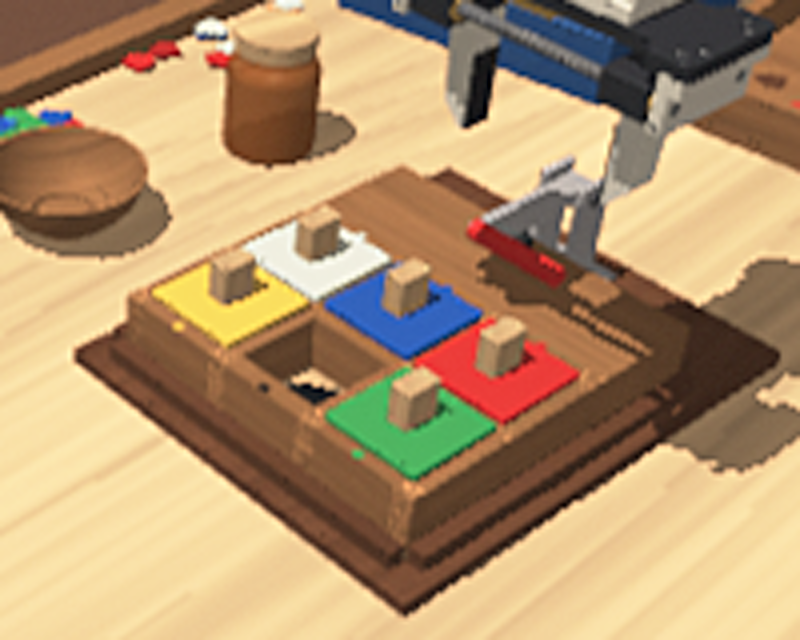

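All five lids are flat and the clamp is still closed. Next I'll reopen it.

Run:
```python
from h import *
plan([.484,-.151,0.15],-93.04)
```

```text
clock 56.17 tcp [ 0.4495 -0.0813  0.3827] yang -3.05 tilt 0.1 F [-0.  -0.1  0.1] w 92.0 q [ 0.46  0.23 -0.47  1.96  0.12  0.98 -0.12]
-> [-67.8  38.3  73.6] twist 1.5707
```

move_arm --pt "-5 3 0 0.1" --pt "-15 8 0 0.28" --pt "-27 15 0 0.46" --pt "-38 21 0 0.64" --pt "-50 28 0 0.82" --pt "-60 34 0 1.0" --pt "-68 38 10 1.18" --pt "-68 38 20 1.35" --pt "-68 38 40 1.5" --pt "-68 38 60 1.571" --pt "-68 38 70 1.571" --pt "-68 38 70 1.571" --pt "-68 38 70 1.571" --grip 42

```text
clock: 57.8
position: [0.4845, -0.1512, 0.3141]
ee_rot: [3.14, -0.082, 0.001]
force: [0.8, -0.1, -0.1]
width: 0.46
```

Run:
```python
from h import *
plan([.484,-.151,0.089],-93.04)
s=arm.observe();print(w2pix('wrist',[.484,-.151,.087],s))
save('wrist','w24.png')
```

```text
clock 57.8 tcp [ 0.4845 -0.1512  0.3141] yang -93.0 tilt 0.02 F [ 0.8 -0.1 -0.1] w 42.2 q [ 0.31  0.35 -0.14  1.96  0.07  0.83 -1.49]
-> [-0.5 -0.1 66.1] twist 0.0007
[316.87475727 276.37057212]
```

View pics/w24.png

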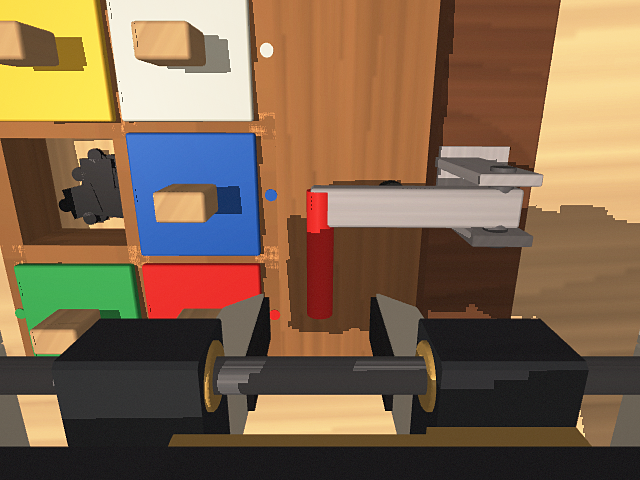

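move_arm --pt "0 0 20 0" --pt "0 0 40 0" --pt "0 0 56 0" --pt "0 0 64 0" --pt "0 0 65 0" --pt "0 0 65 0"

```text
clock: 58.6
position: [0.4845, -0.1511, 0.2492]
ee_rot: [3.14, -0.084, 0.001]
force: [-0.2, 0.0, 0.0]
width: 0.459
```

move_arm --pt "0 0 0 0" --pt "0 0 0 0" --pt "0 0 0 0" --pt "0 0 0 0" --pt "0 0 0 0" --pt "0 0 0 0" --grip 4 --grip_force 15

```text
clock: 59.35
position: [0.4843, -0.1512, 0.2488]
ee_rot: [3.14, -0.084, 0.0]
force: [0.0, 1.0, 2.9]
width: 0.147
```

move_arm --pt "0.2 0.3 -5 0" --pt "0 0.8 -11.7 0" --pt "0 3 -23.1 0" --pt "0 6.8 -34.2 0" --pt "0 11.9 -44.7 0" --pt "0 18.4 -54.5 0" --pt "0 26 -63.3 0" --pt "0 34.8 -71 0" --pt "0 44.4 -77.6 0" --pt "0 54.9 -82.9 0" --pt "0 65.9 -86.7 0" --pt "0 77.4 -89.1 0" --pt "0 83 -89.8 0" --pt "0 89 -90 0" --pt "0 95 -89.9 0" --pt "0 100.7 -89.4 0" --pt "0 106.5 -88.5 0" --pt "0 112.2 -87.2 0" --pt "0 118 -85.5 0" --pt "0 118 -85.5 0"

```text
clock: 61.85
position: [0.4777, -0.2696, 0.3338]
ee_rot: [3.14, -0.085, -0.001]
force: [-1.9, 0.2, 0.4]
width: 0.149
```

Run:
```python
from h import *
plan([.484,-.151,0.089],-93.04)
save('side','s25.png',(360,100,520,280),4)
```

```text
clock 61.85 tcp [ 0.4777 -0.2696  0.3338] yang -93.11 tilt 0.04 F [-1.9  0.2  0.4] w 13.7 q [ 0.5   0.39 -0.11  1.84  0.05  0.91 -1.26]
-> [-1.000e-01 -1.188e+02  8.580e+01] twist -0.0012
```

View pics/s25.png

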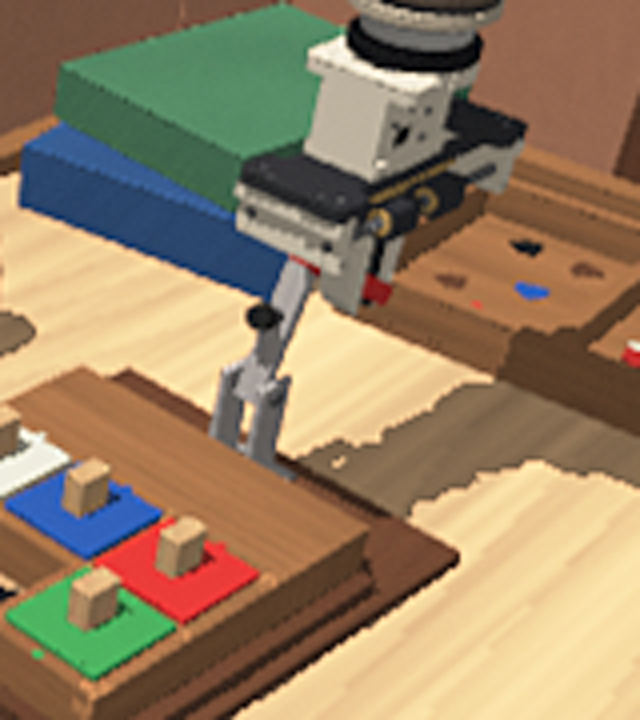

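move_arm --pt "0 2 0.7 0" --pt "0 4 1.5 0" --pt "0 4.5 1.8 0" --pt "0 4.5 1.8 0"

```text
clock: 62.4
position: [0.4776, -0.2735, 0.3323]
ee_rot: [3.14, -0.084, -0.001]
force: [-4.1, -0.2, 0.5]
width: 0.144
```

move_arm --pt "0 0 0 0" --pt "0 0 0 0" --pt "0 0 0 0" --pt "0 0 0 0" --pt "0 0 0 0" --pt "0 0 -15 0" --pt "0 0 -40 0" --pt "0 0 -80 0" --pt "0 0 -110 0" --pt "0 0 -110 0" --grip 91.8

```text
clock: 63.65
position: [0.4783, -0.2736, 0.446]
ee_rot: [3.138, -0.084, 0.009]
force: [-0.2, 0.3, -0.7]
width: 1.002
```

Run:
```python
from h import *
plan([.484,-.151,0.089],-93.04)
save('side','s26.png',(180,90,520,330),2.3);save('wrist','w26.png')
```

```text
clock 63.65 tcp [ 0.4783 -0.2736  0.446 ] yang -93.06 tilt 0.34 F [-0.2  0.3 -0.7] w 91.9 q [ 0.5   0.29 -0.11  1.69  0.03  1.16 -1.23]
-> [  -1.9 -123.1  197.8] twist -0.0003
```

View pics/s26.png

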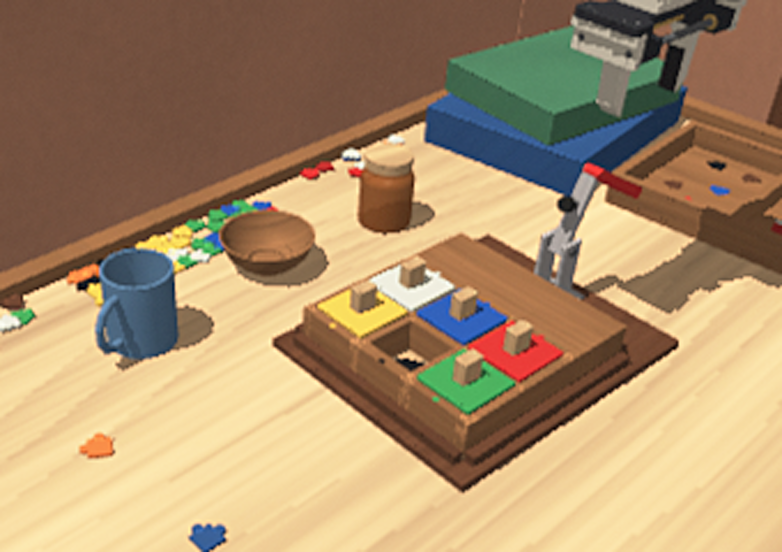

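View pics/w26.png

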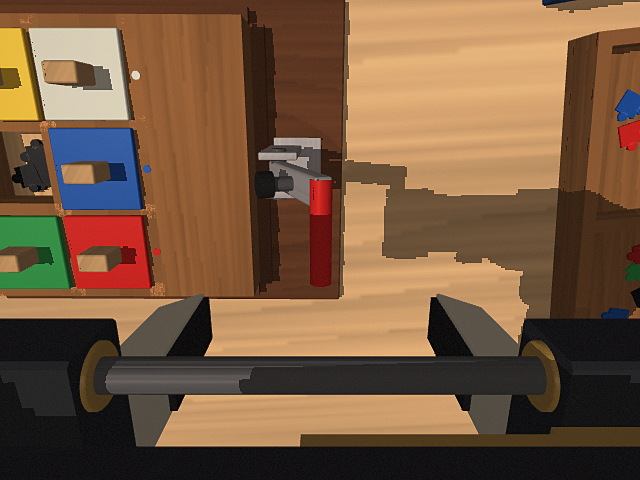

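Run:
```python
from h import *
print(arm.sign_off())
```

```text
the job is handed in; nothing more can be done
None
```

The job is done and handed in at about 64 s of the 208 s allowed.

- **Clamp:** I closed it first, swinging it over centre and down onto the end block. It stayed closed while every lid was pressed. I then swung it back over centre, and the last pictures show it leaning back open with the gripper clear.
- **Lids:** I pressed the yellow lid home where it lay, then laid in and pressed green, blue, white and red in turn. The red lid was knocked about 3 cm aside during the run, so I found it again before picking it up. The two pink look-alikes were left alone.
- **Height checks:** Green, blue, white and red each stopped within about 0.2 mm of the fully home height, under 20–34 N of press. Yellow had no such reference height. It went down about 6 mm, then did not move as the press rose from 19 to 28 N, and it looks flat in the side view.
- **Bystanders:** The last side picture shows the mug, jar and bowl in place, and nothing the robot did came close to them.
- **What disagreed:** The top and wrist cameras put the tray about 3–5 mm apart. I measured the wells from two wrist angles and corrected for it. All four laid lids then went in with no side force.

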